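# Open the top half of a split sample-cabinet door

### The arm

A 7-joint arm with a two-finger parallel gripper is mounted at the origin on the work surface. World frame = base frame: x ahead of the robot, y to its left, z up, the work surface at z = 0. Lengths are in m, angles in rad, forces in N, time in s.
With the tool pointing down it reaches from about 0.4 to 0.85 m from the base axis. Payload 10.4 kg.
Tool frame: the origin (TCP) lies at the very end of the fingers, on their centre line; the grasp point (between the pads) lies 19 mm behind it; z points along the fingers, y is the direction in which the jaws open and shut (so a half turn about z gives the same grasp; the last joint's range is limited). The gripper opens to 87 mm and grips with 3 to 60 N. Pads are 19 mm wide; open, the fingers measure 117 mm over their backs; the gripper's body (75 mm by 190 mm) begins 51 mm behind the grasp point.
Start: joints at [-1.131, 0.332, -0.065, 1.46, 0.022, 1.35, -0.088], TCP at [0.279, 0.559, 0.188] pointing down, gripper open.
Joint ranges: [-2.6, 2.6], [-0.5, 2.12], [-1.47, 1.34], [0.16, 2.42], [-1.27, 4.41], [0.06, 2.06], [-2.6, 2.6]. Speed limits (rad/s): [2.22, 2.22, 2.79, 2.79, 3.14, 3.14, 3.14].

### API

Orientations are given as a unit quaternion [x, y, z, w].
In Python, from bench import read_state, imaging, r gives the robot as it stands. The module is installed in compiled form; this text tells all that it offers.
- The arm moves only by the tool move_arm, never from a script. Its argument "series" is a list of rows, each a list of 4 numbers: the shift along the tool's x, y, z in m, then the turn about the tool's z in rad. In form: [[x, y, z, roll], ...]. A call has 1 to 20 rows; each row is the pose to reach, as a shift and turn from the pose commanded when the call began, along the tool's axes at that moment; what a row does not reach only later rows make up. A row lasts 1/10 s, in which the tool goes at most 50 mm and 8.59 degrees, less where a joint would pass 70% of its speed; a pose out of reach is approached as far as the arm can. A call with a gripper value outside its range is refused whole. "claw" is the gripper's target within -1 to 1 (fully open at 1, half-way at 0, shut at -1), set as the call begins (left out, the last holds). The fingers move at their own pace and stop on an object; "newtons" is the grip in N (left out, the last holds). Time passes only in rows, so rows that repeat a pose let the fingers close. It gives the time, the measured TCP pose, the force and the opening at its end, in the units of the state.
- read_state(): the state, without advancing time (a new reading comes with each control period).
- imaging.camera(name): name is "scene" or "top" or "wrist"; returns (picture, depth): 400x640x3 uint8, red, green, blue; 400x640 float32, m along the optical axis (not along the pixel's ray), 0 where there is no reading.
- imaging.get_calibration(name): a dict with "camera_matrix" (3x3 intrinsics, pixels), "R" (3x3) and "t" (3): a world point X has camera coordinates R X + t. Camera axes: x right, y down, z forward; pixel columns grow to the right and rows downward; lengths in m; the calibration is good to about 2 mm. A picture is of the moment at which its call begins: read the wrist's pose just before it. get_calibration takes no time and is no camera call; for the wrist camera it gives the pose at the moment of the call.
- r.close_job(): hands the job in, once; it reports no verdict.
The state is a dict: "time": time; "joint_positions": joint angles; "joint_vel": joint speeds; "joint_torque": joint torques, N m; "ee_pos": TCP position; "eef_rot": TCP orientation; "ft_force": force on the tool from outside, world axes, zero at the start; "torque": the same for the moment, N m; "width": finger opening in m.
Only numpy, scipy, OpenCV 4.12 (cv2) and the standard library are available. Lean on these libraries where they do the work, as an engineer would, in place of code of your own. Each camera call takes 0.05 s, during which the arm holds its last target.

### The job

The brown bottle stands where the upper door of the sample cabinet must swing: first move it, by its cap, into the white tray and leave it standing upright there. Then draw the upper bolt all the way back, and then swing the top half of the split door open to at least 70 degrees. The bottom half stays shut and bolted, and the jar, the low box, the beaker and the flask stay where they are.

Things in the scene. Friction and masses are not known exactly. Their poses are not given: they have to be found in the camera images.
- bottle_cap (a point): (All sizes in mm.) Centre of the black cap (36 wide, 35 tall) of the brown glass bottle standing in the swing of the upper door. Bottle 200 tall, body 64 wide up to 125, neck 28 wide; this point is 182.5 above its foot, on its axis; z is its axis, up. About 0.35 kg. It is taller than a gripper is deep: take it by the cap from above.
- tray_in (a point): Centre of the inner floor of the white open tray (fixed), 5 above the bench. Tray outside 180 (its x) by 270 (its y), 30 tall, walls 5. A lidded jar already stands near its -y end; the +y end is free (for instance 70 from this point along +y).
- jar_mid (a point): Middle of a glass jar with a white lid, 60 wide and 75 tall, standing in the tray, 37 above its foot. Leave it alone.
- tipbox_mid (a point): Middle of a low loose grey box with a clear lid, 82 x 112 x 48, on the bench before the cabinet, lower than the upper door. Leave it alone.
- beaker_mid (a point): Middle of a small glass beaker, 60 wide and 70 tall, on the bench before the cabinet, lower than the upper door. Leave it alone.
- flask_mid (a point): Middle of a conical glass flask, 84 wide at the foot and 120 tall, on the bench beyond the tray and the cabinet's front. Leave it alone.
- top_leaf_bar (a point): Grip point, 235 above the bench, of the upright steel bar handle on the upper door. Bar 12 thick, from 190 to 265 above the bench, its axis 45 in front of the door's outside face and 115 along y from the hinge. Axes turn with the door: x points into the cabinet when shut (the outside face looks to -x), y from hinge to free edge, z up.
- top_leaf_hinge (a point): Point on the upright hinge axis of the upper door, 207 above the bench, in the plane of its outside face; axes as for top_leaf_bar. The upper door spans 0 to 220 along y from here, is 15 thick (towards +x), and stands from 140 to 275 above the bench. Seen from above it opens anticlockwise, outward.
- top_leaf_edge (a point): Middle of the upper door's free edge (220 from the hinge along y, half-way through its thickness, 207 above the bench); axes as for top_leaf_bar. Once the door stands ajar by some 40 degrees it can be pushed farther open from its inside near this edge; there an upright gripper clears the hood.
- top_leaf (a joint): Angle of the upper door, rad: 0 shut, 1.9 its stop. It stays where it is left (hinge friction about 0.12 N m). Held shut by the upper bolt until that is drawn back at least 20 mm.
- top_bolt (a joint): Travel of the upper bolt, m: about 0 thrown (door locked), 0.03 fully drawn back. It slides along the door's y, toward the hinge as the value grows. Slides with about 1.5 N and stays where it is left.
- top_bolt_knob (a point): Grip point on the upper bolt's knob, 165 above the bench: a round steel pin 14 thick that stands straight out to 60 in front of the door's face; this point is on its axis, 49 in front of the face. Axes as for top_leaf_bar. On the +y side, a guide 16 proud of the face lies 17 from the thrown knob and a keeper on the frame, 21 proud, lies 34 to 56 from it. It is under the hood as well.
- bottom_leaf (a joint): Angle of the lower door (20 to 135 above the bench), rad, 0 shut. Must stay shut.
- bottom_bolt (a joint): Travel of the lower bolt, m, 0 thrown. Its like knob is right under the upper one, 105 above the bench. Must stay thrown.
- hood_edge (a point): Middle of the front edge of the lamp hood's underside, 285 above the bench (its top is at 345). The hood is fixed above the doors and stands 25 in front of their closed faces all along, so a tool cannot come straight down on the bar or the knobs: lean the gripper's body outward, away from the cabinet, by 30 to 45 degrees. x: into the cabinet; y: along the front.
Mind the look-alikes: they are no part of the job. What is meant by the part that bears bottle_cap is not blue, and is the smaller of those in its own colour.

How it is judged:
On the way, in this order (a step that is already met when the one before it is completed fails the run):
1. the bottle stands upright in the tray (x of bottle_cap in the frame of tray_in between -0.075 and 0.075 m and y of bottle_cap in the frame of tray_in between -0.12 and 0.12 m and z of bottle_cap in the frame of tray_in below 0.188 m and angle between bottle_cap's own z axis and vertical below 0.12 rad), for 0.2 s.
2. the upper bolt is drawn back (value of joint top_bolt above 0.023 m), for 0.1 s.
3. the top half of the door is swung open (value of joint top_leaf above 1.17 rad), for 0.2 s.
At the end, for the whole second after the job is handed in: The bottle stands upright (within 7 degrees) on the floor of the tray, the upper bolt is drawn back (more than 18 mm; more than 23 mm when it was drawn), the upper door is at rest open by 67 degrees (1.17 rad) or more, the lower door is shut and its bolt thrown (less than 8 mm drawn) (all of step 1 and value of joint top_leaf above 1.17 rad and velocity of joint top_leaf between -0.1 and 0.1 rad/s and value of joint top_bolt above 0.018 m and value of joint bottom_leaf below 0.035 rad and value of joint bottom_bolt below 0.008 m); the robot touches nothing.
It fails at once if the lower bolt is drawn or the lower door opened (value of joint bottom_bolt above 0.012 m or value of joint bottom_leaf above 0.05 rad).
It fails at once if the bottle is tipped by more than 35 degrees (angle between bottle_cap's own z axis and vertical above 0.61 rad).
It fails at once if the jar, the low box, the beaker or the flask is moved by more than 30 mm (distance of any of jar_mid, tipbox_mid, beaker_mid, flask_mid from where it was at the start of the episode above 0.03 m).
It also fails if it takes over 72 s, if anything falls off the work surface, if the arm or the gripper's body presses on something with over 40 N, if the wrist force passes 120 N, or if a joint passes its speed limit or range.

## Working session

There is one attempt and no reset: what is moved stays moved. The work goes in short steps, Python scripts to look and compute and a tool call to move; the robot and the scene stay as the last step left them, time stands still between calls to the robot, and variables do not carry over. Pictures are saved under pics/ and viewed, and the job is handed in when it is done.

Besides the shell and the picture viewer there is one more tool, called after "Emit:" by a JSON object that holds its "method" and its "body". move_arm: Moves the arm, as the interface text tells. Its arguments: {"type":"object","properties":{"series":{"type":"array","items":{"type":"array","items":{"type":"number"}}},"claw":{"type":"number"},"newtons":{"type":"number"}},"required":["series"]}

```bash
mkdir -p pics; ls
cat > h.py <<'E'
import numpy as np,cv2
from scipy.spatial.transform import Rotation as Ro
from bench import read_state, imaging, r
def shot(n,name):
    c=imaging.get_calibration(n); p,d=imaging.camera(n)
    cv2.imwrite(f'pics/{name}.png',p[:,:,::-1]); np.savez(f'pics/{name}.npz',p=p,d=d,K=c['camera_matrix'],R=c['R'],t=c['t'])
    return p,d,c
def load(name): return np.load(f'pics/{name}.npz')
def pt(c,u,v,z):
    K=c['K'];R=c['R'];t=c['t'].ravel()
    return R.T@(np.linalg.inv(K)@np.array([u,v,1.])*z-t)
def ray(c,u,v):
    R=c['R'];o=-R.T@c['t'].ravel();d=R.T@(np.linalg.inv(c['K'])@np.array([u,v,1.]));return o,d/np.linalg.norm(d)
def onz(c,u,v,z):
    o,d=ray(c,u,v);return o+d*(z-o[2])/d[2]
def two(c1,a,c2,b):
    o1,d1=ray(c1,*a);o2,d2=ray(c2,*b)
    s=np.linalg.lstsq(np.c_[d1,-d2],o2-o1,rcond=None)[0];p=o1+s[0]*d1;q=o2+s[1]*d2
    return (p+q)/2,np.linalg.norm(p-q)
def dpt(c,u,v):
    return pt(c,u,v,float(c['d'][int(v),int(u)]))
E
python3 - <<'E'
from h import *
s=read_state();print({k:np.round(v,3) for k,v in s.items()})
for n in ('scene','top','wrist'): shot(n,n+'0')
E
```

```text
pics
{'time': np.float64(0.0), 'joint_positions': array([-1.131,  0.333, -0.065,  1.461,  0.022,  1.35 , -0.089]), 'joint_vel': array([-0.   , -0.   , -0.002, -0.001,  0.   , -0.   , -0.   ]), 'joint_torque': array([ 1.0000e-03, -6.2327e+01,  2.5000e-02, -3.8988e+01, -6.1000e-02,
        4.0000e-02,  0.0000e+00]), 'ee_pos': array([0.279, 0.559, 0.187]), 'eef_rot': array([ 0.229,  0.973, -0.001, -0.   ]), 'ft_force': array([-0.47 ,  0.932,  0.794]), 'torque': array([-0.04 ,  0.027,  0.018]), 'width': np.float64(0.087)}
```

View pics/scene0.png

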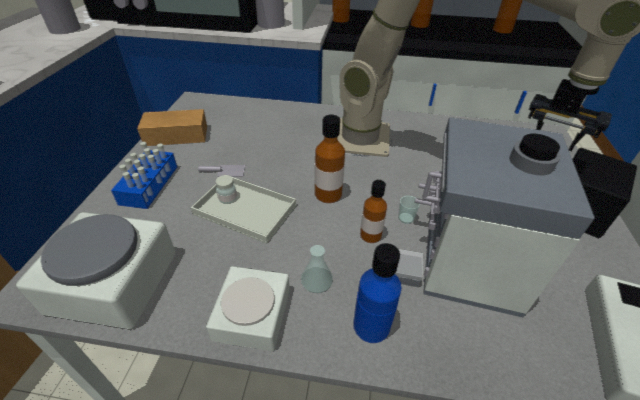

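View pics/top0.png

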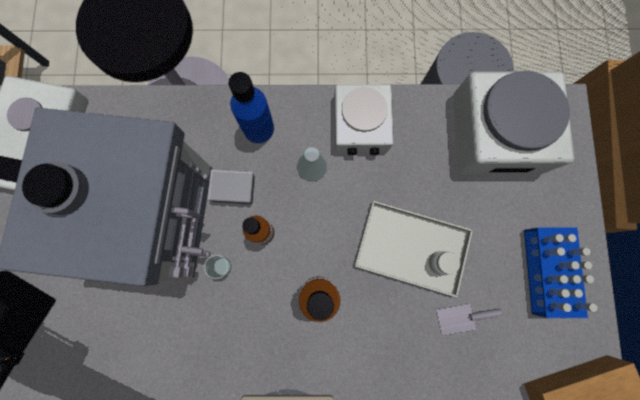

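View pics/wrist0.png

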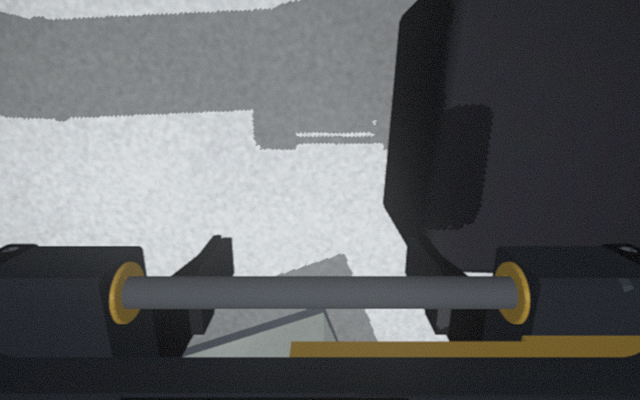

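The scene shows three candidates for the bottle: a large brown one at scene (330,160) / top (320,298), a small brown one at scene (374,212) / top (257,229), and a blue one at scene (378,295). The one meant is not blue and is the smaller of the brown pair, so it is the one at scene (374,212). I'll confirm that in a crop and measure.

Run:
```python
from h import *
s=cv2.imread('pics/scene0.png');t=cv2.imread('pics/top0.png')
a=cv2.resize(s[110:310,300:480],None,fx=2.2,fy=2.2,interpolation=cv2.INTER_CUBIC)
b=cv2.resize(t[170:310,140:300],None,fx=2.2*200/140,fy=2.2*200/140,interpolation=cv2.INTER_CUBIC)
b=b[:440,:400]
cv2.imwrite('pics/crop1.png',np.hstack([a[:440],b]))
S=load('scene0');T=load('top0')
for n,c in (('S',S),('T',T)):
    print(n,'cam',np.round(-c['R'].T@c['t'].ravel(),3),'K',np.round(c['K'],1).tolist())
for uv in [(378,188),(330,125),(386,255),(225,183),(318,250),(408,203),(410,262)]: print('S',uv,np.round(dpt(S,*uv),3))
for uv in [(251,227),(319,304),(240,85),(410,245),(445,262),(313,155),(230,185),(217,267),(170,200),(150,150),(158,270),(178,240),(190,225)]: print('T',uv,np.round(dpt(T,*uv),3))
```

```text
S cam [1.282 0.021 0.819] K [[372.7, 0.0, 317.8], [0.0, 372.7, 198.5], [0.0, 0.0, 1.0]]
T cam [ 0.443 -0.067  0.991] K [[368.6, 0.0, 312.0], [0.0, 368.6, 202.1], [0.0, 0.0, 1.0]]
S (378, 188) [0.537 0.069 0.195]
S (330, 125) [ 0.391 -0.078  0.278]
S (386, 255) [0.82  0.085 0.272]
S (225, 183) [ 0.455 -0.388  0.078]
S (318, 250) [ 0.704 -0.06   0.119]
S (408, 203) [0.408 0.175 0.04 ]
S (410, 262) [0.644 0.174 0.047]
T (251, 227) [0.518 0.067 0.201]
T (319, 304) [ 0.367 -0.077  0.283]
T (240, 85) [0.807 0.086 0.275]
T (410, 245) [ 0.488 -0.324  0.003]
T (445, 262) [ 0.444 -0.387  0.079]
T (313, 155) [ 0.701 -0.066  0.123]
T (230, 185) [0.642 0.151 0.049]
T (217, 267) [0.431 0.188 0.002]
T (170, 200) [0.559 0.202 0.311]
T (150, 150) [0.645 0.231 0.344]
T (158, 270) [0.429 0.22  0.301]
T (178, 240) [0.493 0.238 0.161]
T (190, 225) [0.533 0.233 0.1  ]
```

View pics/crop1.png

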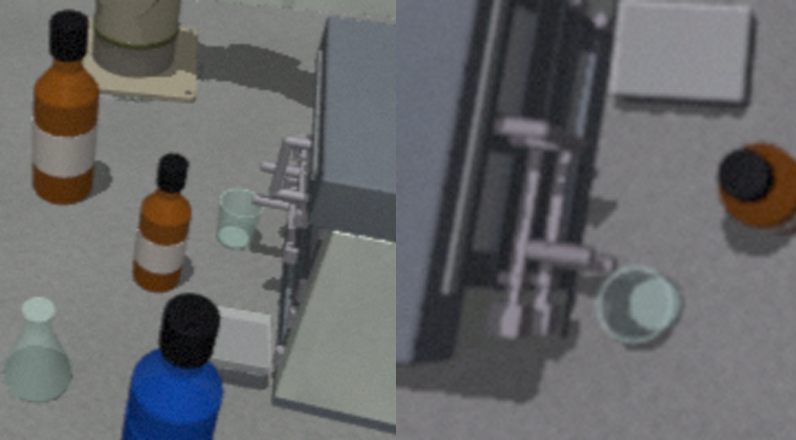

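The crop confirms it: the small brown bottle has its cap at scene (378,188) / top (251,227), beside the door. In the top view, the upper knob tip is at about (224,262) and the bar at about (193,208). Next I'll measure these properly.

Run:
```python
from h import *
S=load('scene0');T=load('top0')
def mask(c,box,f):
    u0,v0,u1,v1=box;p=c['p'].astype(int);m=np.zeros(p.shape[:2],np.uint8);m[v0:v1,u0:u1]=f(p)[v0:v1,u0:u1];return m
dark=lambda p:(p.max(2)<45)
mS=mask(S,(365,175,395,202),dark);mT=mask(T,(238,212,268,245),lambda p:(p.max(2)<45))
for m,c in((mS,S),(mT,T)):
    ys,xs=np.nonzero(m);print(len(xs),xs.mean(),ys.mean(),xs.min(),xs.max(),ys.min(),ys.max())
    P=np.array([dpt(c,x,y) for x,y in zip(xs,ys)]);print(np.round(np.percentile(P,[5,50,95],axis=0),3).tolist())
    top=P[P[:,2]>0.194];print('top disc',len(top),np.round((top.min(0)+top.max(0))/2,4),np.round(np.ptp(top,axis=0),3))
a=[np.mean(np.nonzero(m)[::-1],axis=1) for m in(mS,mT)]
print('two-view cap',two(S,a[0],T,a[1]))
# brown body
p=T['p'].astype(int)
# tray: white floor region in top
P3=lambda c:None
K=T['K'];d=T['d'];v,u=np.mgrid[0:400,0:640]
X=np.stack([(u-K[0,2])/K[0,0]*d,(v-K[1,2])/K[1,1]*d,d],-1)-T['t'].ravel();X=X@T['R']
np.save('pics/T_X.npy',X)
m=((X[...,2]>0.018)&(X[...,2]<0.045)&(u>340)&(u<485)&(v>190)&(v<310)&(d>0))
n,l,st,_=cv2.connectedComponentsWithStats(m.astype(np.uint8));print(st[1:])
m=m&(p.min(2)>120)
Q=X[m][:,:2];r_=cv2.minAreaRect((Q*1000).astype(np.float32));print('tray rim',r_,cv2.boxPoints(r_))
# bar/knobs region: points in front
m=(u>165)&(u<232)&(v>195)&(v<285)&(d>0)
cv2.imwrite('pics/z.png',cv2.resize((np.clip(X[195:290,130:260,2]/0.35,0,1)*255).astype(np.uint8),None,fx=6,fy=6,interpolation=cv2.INTER_NEAREST))
for y in range(200,285,4): print(y,' '.join(f'{int(X[y,x,2]*1000):4d}' for x in range(164,232,3)))
```

```text
193 377.91709844559585 188.3523316062176 372 384 180 197
[[0.514, 0.056, 0.169], [0.535, 0.069, 0.193], [0.54, 0.084, 0.199]]
top disc 91 [0.8943 0.0525 0.5066] [0.775 0.063 0.625]
215 251.11162790697674 225.646511627907 243 259 218 233
[[0.507, 0.053, 0.192], [0.52, 0.068, 0.2], [0.536, 0.083, 0.202]]
top disc 201 [0.4906 0.0093 0.5929] [0.095 0.152 0.796]
two-view cap (array([0.52295914, 0.07030608, 0.18175719]), np.float64(0.0005611237500491721))
[[355 201 118  97 867]
 [441 251   4   1   4]
 [429 252  12  23  79]
 [444 275   2   1   2]]
tray rim ((480.1775207519531, -328.3283386230469), (271.1375732421875, 180.09109497070312), 73.15784454345703) [[ 354.71515 -431.99268]
 [ 527.08154 -484.17157]
 [ 605.6399  -224.664  ]
 [ 433.2735  -172.4851 ]]
200  330  318  311  289  197  186  178  160  144  121  101   61   46   31    9   42   43   46   46   45   48   47   49
204  325  319  299  208  193  184  172  156  137  117   98   59   46   29    1    2   -1    2   -2   -1    0   -1    1
208  322  318  296  271  270  269  267  153  132  113   93   52   43   23    0    0   -1    1    0   -3
[... 1576 characters left out ...]
  183  166  169  167  108  110  106   46   19    0    0   -2   65   46   25    8    4    6    2   68   29
268  212  196  181  179  178  177  165  117  119  104  990   -1    3    0   63   42   22    3    4    5    4   69   28
272  207  190  178  180  179  180  160  116  116   99   11   -3    0    0   71   53   30   11    4    2    2   61    1
276  203  188  176  179  175  175  155  122  115   91    3   -1   -1    1    1   67   58   44   37   41    0   -1   -3
280  200  185  166    2   -1   -2    2   -2   -2    0    1    1    0    2    0   -1   -1   -2   -1    2    1    0    0
284   -4   -4   -1    0    3    0    0    0    0   -3    0   -2    0   -1    1   -1    2   -1   -3   -2   -1   -2    0
```

Run:
```python
import cv2,numpy as np
s=cv2.imread('pics/scene0.png');t=cv2.imread('pics/top0.png')
a=cv2.resize(s[160:285,395:460],None,fx=4.6,fy=4.6,interpolation=cv2.INTER_CUBIC)
b=cv2.resize(t[185:300,150:245],None,fx=5,fy=5,interpolation=cv2.INTER_CUBIC)
cv2.imwrite('pics/crop2.png',np.hstack([a[:575],b[:575]]));print(a.shape,b.shape)
```

```text
(575, 299, 3) (575, 475, 3)
```

View pics/crop2.png

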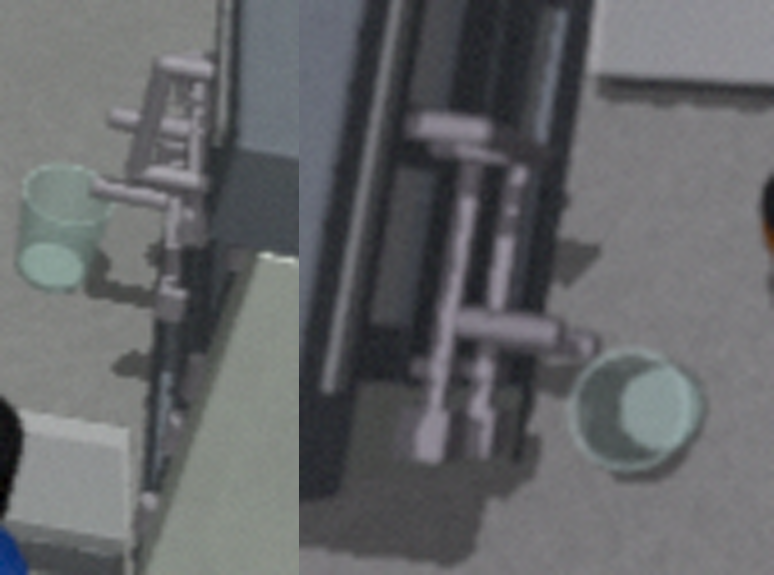

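Run:
```python
from h import *
T=load('top0');X=np.load('pics/T_X.npy');v,u=np.mgrid[0:400,0:640]
def line(m,n):
    Q=X[m][:,:2].astype(np.float32)
    for _ in range(3):
        vx,vy,x0,y0=cv2.fitLine(Q,cv2.DIST_HUBER,0,.01,.01).ravel(); nn=np.array([-vy,vx]);e=(Q-[x0,y0])@nn
        Q=Q[abs(e)<0.006]
    ex=(Q-[x0,y0])@[vx,vy]
    print(n,len(Q),'ang',np.degrees(np.arctan2(vy,vx)),'p',x0,y0,'res',e.std(),'ends',np.round([[x0,y0]+ex.min()*np.array([vx,vy]),[x0,y0]+ex.max()*np.array([vx,vy])],3).tolist())
    return np.array([x0,y0]),np.array([vx,vy])
reg=(u>130)&(u<200)&(v>115)&(v<285)
z=X[...,2]
ph,dh=line(reg&(z>.293)&(z<.335),'hood front')
pd,dd=line(reg&(z>.19)&(z<.26)&(v>225)&(v<250),'door a')
pd,dd=line(reg&(z>.18)&(z<.265)&(v>130)&(v<207),'door b')
pl,dl=line((u>170)&(u<215)&(v>140)&(v<260)&(z>.03)&(z<.09),'lower')
# frame: y axis of door pointing to robot (-x world)
yd=-dh if dh[0]>0 else dh; xd=np.array([yd[1],-yd[0]])  # x = y cross z
print('xd',xd,'yd',yd)
off=lambda P:((P[...,:2]-ph)@xd, (P[...,:2]-ph)@yd)
ox,oy=off(X)
for n,m in (('knob',(z>.155)&(z<.18)&(u>184)&(u<212)&(v>243)&(v<258)),('knob2',(z>.09)&(z<.118)&(u>198)&(u<215)&(v>246)&(v<262)),('bar',(z>.25)&(z<.285)&(v>203)&(v<218)&(u>170)&(u<192))):
    print(n,m.sum(),'ox',np.round(np.percentile(ox[m],[2,10,50,90,98]),4),'oy',np.round(np.percentile(oy[m],[2,10,50,90,98]),4),'z',np.round(np.percentile(z[m],[5,50,95]),4), np.round(np.median(X[m],0),3))
    c=cv2.fitLine(X[m][:,:2].astype(np.float32),cv2.DIST_HUBER,0,.01,.01).ravel();print(np.degrees(np.arctan2(c[1],c[0])))
m=reg&(z>.18)&(z<.265);print('door ox',np.round(np.percentile(ox[m],[5,50,95]),4))
m=(z>.335)&(z<.352)&(u<200)&(v<300);r_=cv2.minAreaRect((X[m][:,:2]*1000).astype(np.float32));print(r_,cv2.boxPoints(r_))
```

```text
hood front 1477 ang -6.6442785 p 0.5532747 0.20540702 res 0.0013566065 ends [[0.40400001406669617, 0.22300000488758087], [0.6990000009536743, 0.18799999356269836]]
door a 99 ang -6.343851 p 0.49755958 0.24322166 res 0.00052537833 ends [[0.47099998593330383, 0.2460000067949295], [0.5210000276565552, 0.2409999966621399]]
door b 520 ang -9.421515 p 0.63686466 0.22364303 res 0.001955823 ends [[0.5619999766349792, 0.23600000143051147], [0.7020000219345093, 0.21299999952316284]]
lower 466 ang -6.6224475 p 0.59362715 0.22659156 res 0.0019643921 ends [[0.4519999921321869, 0.24300000071525574], [0.703000009059906, 0.21400000154972076]]
xd [0.1157048 0.9932836] yd [-0.9932836  0.1157048]
knob 119 ox [-0.0351 -0.0334 -0.0173 -0.0008  0.0028] oy [0.076  0.0771 0.0825 0.0883 0.0894] z [0.1652 0.1702 0.1725] [0.47  0.198 0.17 ]
82.70946
knob2 52 ox [-0.0352 -0.0348 -0.027  -0.0173 -0.0115] oy [0.0809 0.0824 0.0885 0.0936 0.0944] z [0.1035 0.11   0.1132] [0.463 0.188 0.11 ]
-77.99182
bar 120 ox [-0.0255 -0.0243 -0.0115  0.0043  0.0069] oy [0.002  0.0031 0.008  0.0126 0.0133] z [0.2549 0.2696 0.2722] [0.544 0.195 0.27 ]
82.601135
door ox [-0.022   0.0263  0.0317]
((566.162109375, 337.6535339355469), (267.55108642578125, 300.3669738769531), 83.50806427001953) [[401.81653 221.71605]
 [700.25745 187.75554]
 [730.5077  453.591  ]
 [432.06677 487.5515 ]]
```

```bash
cat >> h.py <<'E'
def plan(tgt,yaw=None):
    """tgt world xyz of TCP; yaw: world angle of tool y (deg). prints shift in tool axes"""
    s=read_state();R=Ro.from_quat(s['eef_rot']).as_matrix();p=np.array(s['ee_pos'])
    d=R.T@(np.array(tgt)-p);out=[round(float(x),4) for x in d]
    a=np.degrees(np.arctan2(R[1,1],R[0,1]));roll=None
    if yaw is not None:
        roll=-np.radians((yaw-a+90)%180-90)
    print('tcp',np.round(p,4),'yaw',round(a,2),'tilt',round(float(np.degrees(np.arccos(-R[2,2]))),2),'shift',out,'roll',None if roll is None else round(float(roll),4),'n',round(np.linalg.norm(d)/.05,1))
E
python3 - <<'E'
from h import *
X=np.load('pics/T_X.npy');z=X[...,2]
print('lid cyl',np.round(np.percentile(X[165:205,30:70].reshape(-1,3),[50,98],axis=0),3), 'black',np.round(np.median(X[310:340,5:30].reshape(-1,3),0),3))
s=read_state();c=imaging.get_calibration('wrist');R=Ro.from_quat(s['eef_rot']).as_matrix()
cam=-c['R'].T@np.ravel(c['t']);print('cam in tool',np.round(R.T@(cam-s['ee_pos']),3),'axis',np.round(R.T@c['R'][2],3))
plan([0.279,0.559,0.50]); plan([0.523,0.07,0.50],-6.6)
E
```

```text
lid cyl [[0.571 0.37  0.395]
 [0.609 0.405 0.397]] black [0.3   0.627 0.097]
cam in tool [ 0.076 -0.001 -0.197] axis [-0.276 -0.001  0.961]
tcp [0.2789 0.559  0.1872] yaw 63.48 tilt 0.06 shift [-0.0001, -0.0003, -0.3128] roll None n 6.3
tcp [0.2789 0.559  0.1872] yaw 63.48 tilt 0.06 shift [-0.4367, -0.3289, -0.3124] roll 1.2232 n 12.6
```

Emit:
{"method": "move_arm", "body": {"series": [[0,0,-0.05,0],[0,0,-0.1,0],[0,0,-0.15,0],[0,0,-0.2,0],[0,0,-0.25,0],[-0.02,-0.015,-0.28,0.1],[-0.06,-0.045,-0.28,0.2],[-0.1,-0.075,-0.28,0.35],[-0.14,-0.105,-0.28,0.5],[-0.18,-0.135,-0.28,0.65],[-0.22,-0.165,-0.28,0.8],[-0.26,-0.195,-0.28,0.95],[-0.3,-0.226,-0.28,1.1],[-0.34,-0.256,-0.28,1.22],[-0.38,-0.286,-0.28,1.22],[-0.41,-0.309,-0.28,1.22],[-0.437,-0.329,-0.28,1.22],[-0.437,-0.329,-0.24,1.22],[-0.437,-0.329,-0.2,1.22],[-0.437,-0.329,-0.16,1.22]], "claw": 1, "newtons": 25}}

```text
time: 2.15
ee_pos: [0.523, 0.0695, 0.3462]
eef_rot: [0.746, 0.666, 0.0, -0.0]
ft_force: [1.1, 0.6, 0.3]
width: 0.0868
```

Run:
```python
from h import *
plan([0.523,0.07,0.164],-6.6);print(np.round(read_state()['joint_positions'],3))
shot('wrist','wrist1');shot('scene','scene1')
```

```text
tcp [0.523  0.0695 0.3462] yaw -6.45 tilt 0.01 shift [0.0005, -0.0001, 0.1822] roll 0.0026 n 3.6
[-0.605  0.07   0.416  1.453 -0.028  1.625 -0.304]
```

View pics/wrist1.png

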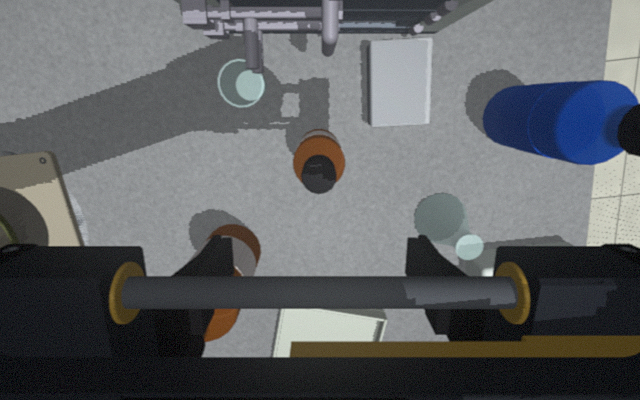

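View pics/scene1.png

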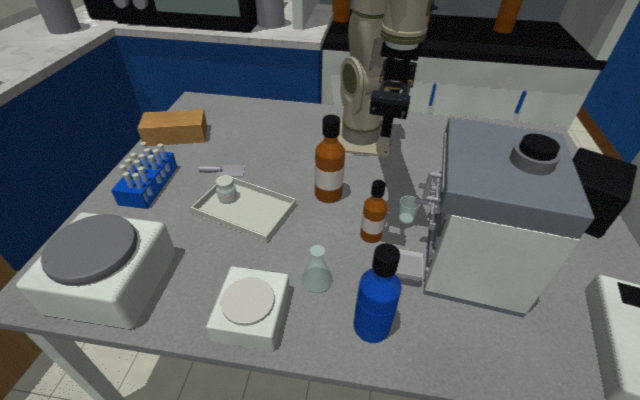

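The wrist view shows the cap at (319,174), laterally centred between the fingers. I'll cross-check its position from this view.

Run:
```python
from h import *
W=load('wrist1');T=load('top0')
p=W['p'].astype(int);m=np.zeros(p.shape[:2],bool);m[150:200,295:345]=(p.max(2)<60)[150:200,295:345]
ys,xs=np.nonzero(m);P=np.array([dpt(W,x,y) for x,y in zip(xs,ys)]);top=P[(P[:,2]>.194)&(P[:,2]<.21)]
print(len(xs),xs.mean(),ys.mean(),len(top),np.round((top.min(0)+top.max(0))/2,4),np.round(np.ptp(top,axis=0),4),np.round(np.median(top[:,2]),4))
print(onz(W,xs.mean(),ys.mean(),.19))
print(two(W,(xs.mean(),ys.mean()),T,(251.1,225.6)))
```

```text
836 318.19976076555025 172.14473684210526 735 [0.5215 0.0707 0.1986] [0.0336 0.0337 0.0086] 0.2005
[0.52146574 0.07226325 0.19      ]
(array([0.52209111, 0.07062052, 0.1832849 ]), np.float64(0.0016905837461450492))
```

Emit:
{"method": "move_arm", "body": {"series": [[0.001,-0.001,0.05,0],[0.001,-0.001,0.09,0],[0.001,-0.001,0.12,0],[0.001,-0.001,0.15,0],[0.001,-0.001,0.17,0],[0.001,-0.001,0.182,0],[0.001,-0.001,0.182,0]]}}

```text
time: 2.95
ee_pos: [0.5226, 0.071, 0.1661]
eef_rot: [0.746, 0.666, -0.0, -0.0]
ft_force: [-1.1, -0.9, -0.3]
width: 0.0867
```

Emit:
{"method": "move_arm", "body": {"series": [[0,0,0,0],[0,0,0,0],[0,0,0,0],[0,0,0,0],[0,0,0,0],[0,0,0,0],[0,0,0,0],[0,0,0,0]], "claw": -1, "newtons": 30}}

```text
time: 3.75
ee_pos: [0.5223, 0.0709, 0.1658]
eef_rot: [0.746, 0.666, 0.0, -0.0]
ft_force: [0.3, 0.4, 0.9]
width: 0.0309
```

Emit:
{"method": "move_arm", "body": {"series": [[0,0,-0.01,0],[0,0,-0.03,0],[0,0,-0.05,0],[0,0,-0.06,0],[0,0,-0.06,0]]}}

```text
time: 4.25
ee_pos: [0.5231, 0.0711, 0.2274]
eef_rot: [0.746, 0.666, 0.001, 0.0]
ft_force: [0.4, 0.3, -0.4]
width: 0.0009
```

Run:
```python
from h import *
shot('scene','scene2');plan([0.54,-0.09,0.225],-10);plan([0.5,-0.261,0.225],-40);print(np.round(read_state()['joint_positions'],3))
```

```text
tcp [0.5225 0.0709 0.2262] yaw -6.42 tilt 0.06 shift [-0.158, 0.0353, 0.0011] roll 0.0625 n 3.2
tcp [0.5225 0.0709 0.2262] yaw -6.42 tilt 0.06 shift [-0.3324, 0.0147, 0.001] roll 0.5861 n 6.7
[-0.602  0.088  0.409  1.681 -0.036  1.379 -0.3  ]
```

View pics/scene2.png

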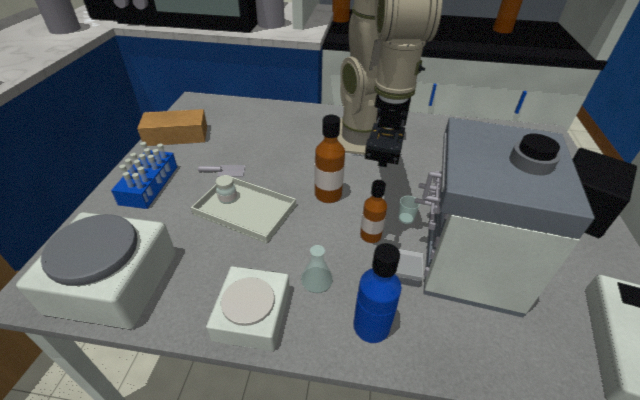

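The jaws closed to 1 mm, so the grasp missed; the bottle is unmoved with its cap at (378,188). I'll check where the TCP projects in the pictures.

Run:
```python
from h import *
s=read_state();print({k:np.round(v,3) for k,v in s.items()})
def proj(c,P):
    q=c['K']@(c['R']@P+c['t'].ravel());return q[:2]/q[2]
S=load('scene2');T=load('top0');print('scene',proj(S,np.array(s['ee_pos'])),proj(S,np.array(s['ee_pos'])+[0,0,.1]),'top',proj(T,np.array(s['ee_pos'])))
print('cap proj',proj(S,np.array([.522,.0707,.1825])),proj(T,np.array([.522,.0707,.1825])))
shot('top','top3');shot('wrist','wrist3')
for n,bx in (('scene2',(340,60,460,260)),):
    i=cv2.imread(f'pics/{n}.png')[bx[1]:bx[3],bx[0]:bx[2]];cv2.imwrite('pics/crop3.png',cv2.resize(i,None,fx=3,fy=3))
c=load('scene2');d=c['d']
for (u,v) in [(385,152),(383,160),(380,155),(395,120)]: print((u,v),np.round(dpt(c,u,v),3))
```

```text
{'time': np.float64(4.3), 'joint_positions': array([-0.602,  0.088,  0.409,  1.681, -0.036,  1.379, -0.3  ]), 'joint_vel': array([ 0.   ,  0.014, -0.004,  0.029, -0.002, -0.011,  0.001]), 'joint_torque': array([ 4.5000e-02, -4.2560e+01,  1.7150e+00, -4.0624e+01, -4.2000e-02,
        2.0000e-01, -2.0000e-02]), 'ee_pos': array([0.523, 0.071, 0.226]), 'eef_rot': array([0.746, 0.666, 0.   , 0.   ]), 'ft_force': array([-0.343,  0.589, -0.234]), 'torque': array([-0.093,  0.115, -0.005]), 'width': np.float64(0.001)}
scene [380.41967705 175.06054227] [385.78888788 142.0328758 ] top [247.37681558 223.75065797]
cap proj [378.22425268 187.91399393] [250.99405127 226.04113149]
(385, 152) [0.614 0.067 0.36 ]
(383, 160) [0.609 0.066 0.336]
(380, 155) [0.61  0.057 0.349]
(395, 120) [0.536 0.082 0.394]
```

View pics/crop3.png

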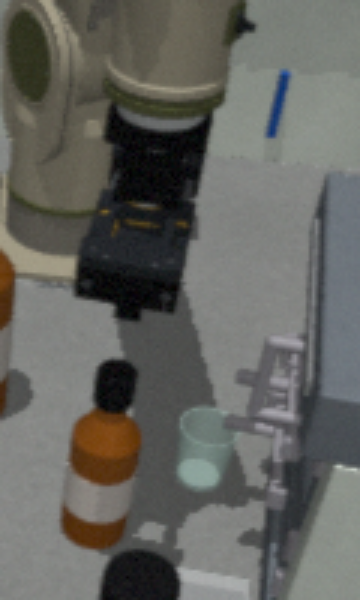

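View pics/top3.png

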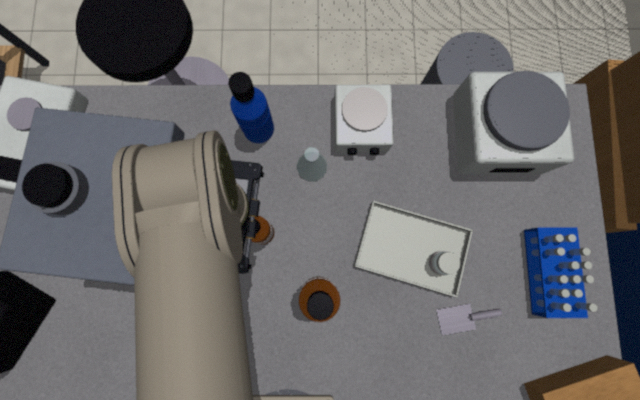

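View pics/wrist3.png

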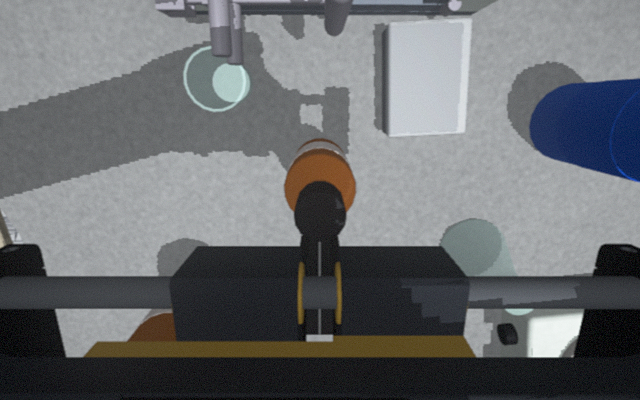

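Run:
```python
from h import *
s=read_state();tcp=np.array(s['ee_pos'])
def proj(c,P):
    q=c['K']@(c['R']@P+c['t'].ravel());return np.round(q[:2]/q[2],1)
S=load('scene2');W=load('wrist3');T=load('top3')
for z in (0,.01,.02,.03,.05,.07): print(z,'scene',proj(S,tcp+[0,0,z]),'wrist',proj(W,tcp+[0,0,z]),'top',proj(T,tcp+[0,0,z]))
print('body front bottom',proj(S,tcp+[.095,-.01,.07]))
print('cap->',proj(W,np.array([.522,.0707,.2])))
for (u,v) in [(320,210),(320,238),(320,250),(310,255),(330,265),(300,290),(320,270),(320,330),(250,260),(250,300)]: print((u,v),np.round(dpt(W,u,v)-tcp,3))
i=cv2.imread('pics/wrist3.png')[160:360,220:420];cv2.imwrite('pics/crop4.png',cv2.resize(i,None,fx=3,fy=3))
```

```text
0 scene [380.3 175.3] wrist [320.3 228.9] top [247.5 224.1]
0.01 scene [380.8 172.2] wrist [320.3 235.1] top [246.7 223.6]
0.02 scene [381.3 169. ] wrist [320.4 242. ] top [245.8 223.1]
0.03 scene [381.9 165.9] wrist [320.4 249.6] top [244.9 222.6]
0.05 scene [382.9 159.4] wrist [320.5 267.4] top [243.  221.5]
0.07 scene [384.  152.7] wrist [320.7 290.1] top [241.  220.4]
body front bottom [378.4 176.6]
cap-> [320.4 215.7]
(320, 210) [ 0.     0.004 -0.025]
(320, 238) [0.001 0.009 0.037]
(320, 250) [0.001 0.009 0.051]
(310, 255) [-0.004  0.01   0.056]
(330, 265) [0.005 0.009 0.066]
(300, 290) [-0.001  0.033  0.125]
(320, 270) [-0.     0.     0.053]
(320, 330) [-0.026 -0.234 -0.224]
(250, 260) [-0.013  0.039  0.119]
(250, 300) [-0.012  0.034  0.13 ]
```

View pics/crop4.png

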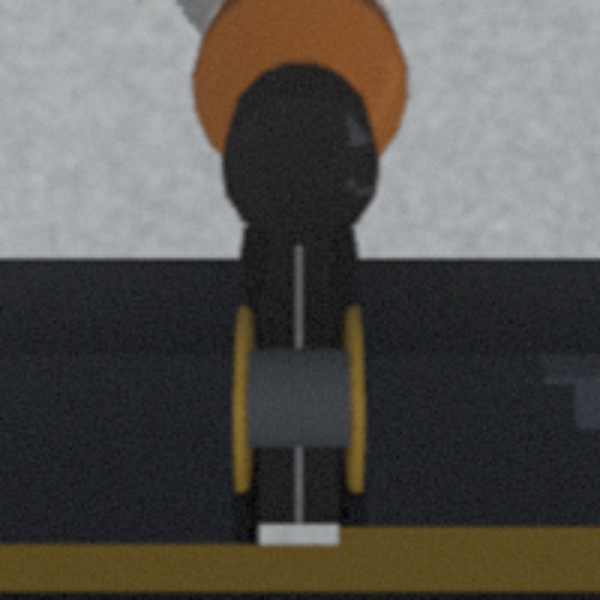

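Run:
```python
from h import *
s=read_state();tcp=np.array(s['ee_pos']);W=load('wrist3')
for v in range(180,275,3): print(v,np.round(dpt(W,313,v)-tcp,3),np.round(dpt(W,326,v)-tcp,3),W['p'][v,313],W['p'][v,326])
```

```text
180 [-0.004  0.013 -0.076] [ 0.006  0.012 -0.076] [112  72  39] [120  76  42]
183 [-0.003  0.016 -0.052] [ 0.006  0.016 -0.051] [32 33 29] [33 34 38]
186 [-0.003  0.016 -0.043] [ 0.006  0.016 -0.042] [34 31 32] [43 35 36]
189 [-0.003  0.016 -0.035] [ 0.006  0.016 -0.033] [40 32 33] [33 38 34]
192 [-0.003  0.016 -0.028] [ 0.006  0.016 -0.026] [33 30 33] [40 34 38]
195 [-0.003  0.015 -0.025] [ 0.005  0.014 -0.024] [38 38 35] [38 40 39]
198 [-0.003  0.013 -0.025] [ 0.005  0.012 -0.025] [36 35 36] [36 35 32]
201 [-0.003  0.011 -0.023] [ 0.005  0.01  -0.024] [40 40 37] [30 34 35]
204 [-0.004  0.009 -0.024] [ 0.005  0.008 -0.025] [43 41 44] [39 37 40]
207 [-0.004  0.007 -0.025] [ 0.005  0.005 -0.025] [39 38 41] [39 35 35]
210 [-0.004  0.004 -0.025] [ 0.004  0.004 -0.024] [38 38 35] [38 36 35]
213 [-0.005  0.002 -0.025] [ 0.004  0.001 -0.025] [34 33 35] [28 25 29]
216 [-0.005  0.001 -0.023] [ 0.004 -0.001 -0.025] [43 42 41] [34 30 35]
219 [-0.005 -0.002 -0.025] [ 0.004 -0.003 -0.025] [30 31 35] [40 41 39]
222 [-0.005 -0.004 -0.025] [ 0.003 -0.005 -0.025] [35 34 34] [35 38 39]
225 [-0.005 -0
[... 473 characters left out ...]
[26 29 31]
246 [-0.002  0.009  0.046] [0.004 0.009 0.046] [31 32 34] [34 29 32]
249 [-0.002  0.01   0.05 ] [0.004 0.009 0.05 ] [33 29 30] [28 22 32]
252 [-0.002  0.01   0.053] [0.003 0.009 0.052] [26 28 28] [33 35 36]
255 [-0.002  0.009  0.056] [0.003 0.009 0.056] [27 34 31] [33 34 30]
258 [-0.002  0.009  0.059] [0.003 0.009 0.06 ] [27 28 34] [25 29 31]
261 [-0.002  0.009  0.062] [0.003 0.009 0.062] [33 33 37] [36 31 30]
264 [-0.002  0.009  0.064] [0.003 0.009 0.065] [29 34 31] [34 32 37]
267 [-0.002  0.01   0.068] [0.003 0.009 0.068] [13 20 22] [19 21 23]
270 [-0.002  0.009  0.07 ] [0.003 0.009 0.071] [30 34 35] [28 32 29]
273 [-0.002  0.01   0.073] [0.003 0.009 0.073] [37 32 34] [24 22 30]
```

Run:
```python
from h import *
W=load('wrist1');tcp=np.array([.523,.0695,.3462])
X0=[]
for v in range(228,300,5): print(v,[ (u,)+tuple(np.round(dpt(W,u,v)-tcp,3)) for u in (210,218,226,412,420,430)])
i=cv2.imread('pics/wrist1.png')[200:360,130:510];cv2.imwrite('pics/crop5.png',cv2.resize(i,None,fx=2,fy=2))
```

```text
228 [(210, np.float64(-0.195), np.float64(-0.109), np.float64(-0.347)), (218, np.float64(-0.177), np.float64(-0.107), np.float64(-0.335)), (226, np.float64(-0.16), np.float64(-0.104), np.float64(-0.322)), (412, np.float64(0.136), np.float64(-0.146), np.float64(-0.345)), (420, np.float64(0.145), np.float64(-0.141), np.float64(-0.328)), (430, np.float64(0.152), np.float64(-0.131), np.float64(-0.3))]
233 [(210, np.float64(-0.196), np.float64(-0.117), np.float64(-0.345)), (218, np.float64(-0.169), np.float64(-0.104), np.float64(-0.306)), (226, np.float64(-0.155), np.float64(-0.104), np.float64(-0.301)), (412, np.float64(0.136), np.float64(-0.155), np.float64(-0.345)), (420, np.float64(0.146), np.float64(-0.152), np.float64(-0.334)), (430, np.float64(0.153), np.float64(-0.14), np.float64(-0.303))]
238 [(210, np.float64(-0.178), np.float64(-0.107), np.float64(-0.293)), (218, np.float64(-0.048), np.float64(0.016), np.float64(0.04)), (226, np.float64(-0.045), np.float64(0.014), np.float64(0.036)), (412, np.float64(0.046), np.float64(0.003), np.float64(0.035)), (420, np.float64(0.048), np.flo
[... 4085 characters left out ...]
oat64(-0.021), np.float64(0.033), np.float64(0.123)), (226, np.float64(-0.02), np.float64(0.033), np.float64(0.122)), (412, np.float64(0.025), np.float64(0.028), np.float64(0.122)), (420, np.float64(0.027), np.float64(0.027), np.float64(0.121)), (430, np.float64(0.029), np.float64(0.027), np.float64(0.122))]
298 [(210, np.float64(-0.024), np.float64(0.032), np.float64(0.122)), (218, np.float64(-0.022), np.float64(0.032), np.float64(0.123)), (226, np.float64(-0.02), np.float64(0.032), np.float64(0.123)), (412, np.float64(0.025), np.float64(0.026), np.float64(0.122)), (420, np.float64(0.026), np.float64(0.027), np.float64(0.123)), (430, np.float64(0.029), np.float64(0.026), np.float64(0.123))]
```

View pics/crop5.png

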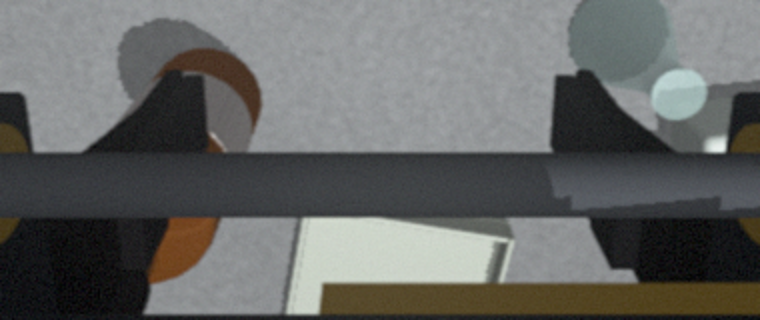

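The jaws missed because the fingers really end about 37 mm above the reported TCP. Both wrist pictures, open and shut, show this, and the scene depth of the body agrees. The sideways position is fine, so I take the true tip as reported z + 0.037 and go lower.

Emit:
{"method": "move_arm", "body": {"series": [[0,0,0,0],[0,0,0,0],[0,0,0,0],[0,0,0,0],[0,0,0,0],[0,0,0,0],[0,0,0,0],[0,0,0,0],[0,0,0,0],[0,0,0,0]], "claw": 1}}

```text
time: 5.4
ee_pos: [0.5223, 0.0709, 0.2258]
eef_rot: [0.746, 0.666, 0.0, -0.0]
ft_force: [-0.4, -0.4, -0.2]
width: 0.0725
```

Emit:
{"method": "move_arm", "body": {"series": [[0,0,0.03,0],[0,0,0.05,0],[0,0,0.07,0],[0,0,0.085,0],[0,0,0.098,0],[0,0,0.098,0]]}}

```text
time: 6.0
ee_pos: [0.5213, 0.0707, 0.1263]
eef_rot: [0.746, 0.666, -0.001, -0.001]
ft_force: [-0.3, 0.8, -0.8]
width: 0.0873
```

Emit:
{"method": "move_arm", "body": {"series": [[0,0,0,0],[0,0,0,0],[0,0,0,0],[0,0,0,0],[0,0,0,0],[0,0,0,0],[0,0,0,0],[0,0,0,0],[0,0,0,0],[0,0,0,0],[0,0,0,0]], "claw": -1, "newtons": 30}}

```text
time: 7.1
ee_pos: [0.5224, 0.0709, 0.1279]
eef_rot: [0.746, 0.666, 0.0, 0.0]
ft_force: [0.1, -0.5, 0.1]
width: 0.0353
```

Emit:
{"method": "move_arm", "body": {"series": [[0,0,-0.01,0],[0,0,-0.02,0],[0,0,-0.03,0],[0,0,-0.03,0]]}}

```text
time: 7.5
ee_pos: [0.5233, 0.0711, 0.1597]
eef_rot: [0.746, 0.666, 0.001, 0.0]
ft_force: [0.7, -0.2, -3.9]
width: 0.0353
```

Run:
```python
from h import *
shot('scene','scene4');shot('wrist','wrist4');plan([0.54,-0.09,0.198],-10);plan([0.5,-0.261,0.198],-28);print(np.round(read_state()['joint_positions'],3))
```

```text
tcp [0.5224 0.071  0.1581] yaw -6.42 tilt 0.04 shift [-0.158, 0.0355, -0.04] roll 0.0626 n 3.3
tcp [0.5224 0.071  0.1581] yaw -6.42 tilt 0.04 shift [-0.3324, 0.0148, -0.0401] roll 0.3767 n 6.7
[-0.594  0.132  0.407  1.781 -0.056  1.239 -0.284]
```

View pics/scene4.png

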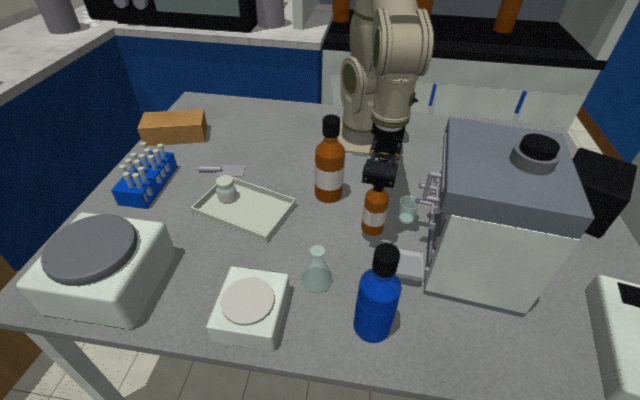

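The bottle is held, with the jaws at 35 mm and about 3.9 N of weight. In the scene view it hangs upright at (374,215). Now I'll carry it to the tray.

Emit:
{"method": "move_arm", "body": {"series": [[0,0,-0.02,0],[0,0,-0.04,0],[-0.02,0.006,-0.045,0],[-0.05,0.014,-0.045,0],[-0.08,0.022,-0.045,0],[-0.11,0.028,-0.045,0],[-0.14,0.033,-0.045,0.04],[-0.17,0.036,-0.045,0.08],[-0.2,0.036,-0.045,0.14],[-0.23,0.034,-0.045,0.2],[-0.26,0.03,-0.045,0.26],[-0.285,0.024,-0.045,0.32],[-0.305,0.02,-0.045,0.37],[-0.32,0.016,-0.045,0.37],[-0.328,0.015,-0.045,0.37],[-0.332,0.015,-0.045,0.37],[-0.332,0.015,-0.045,0.37],[-0.332,0.015,-0.045,0.37]]}}

```text
time: 9.4
ee_pos: [0.5006, -0.2597, 0.2027]
eef_rot: [0.855, 0.518, 0.0, -0.0]
ft_force: [-0.7, 0.2, -3.8]
width: 0.0352
```

Run:
```python
from h import *
s=read_state();print(s['width'],np.round(s['ft_force'],1))
shot('scene','scene5');shot('wrist','wrist5')
plan([0.5,-0.261,0.14],-28)
```

```text
0.035168058070976276 [-0.7  0.2 -3.8]
tcp [ 0.5005 -0.2598  0.2027] yaw -27.54 tilt 0.02 shift [-0.0014, 0.0001, 0.0627] roll 0.008 n 1.3
```

View pics/scene5.png

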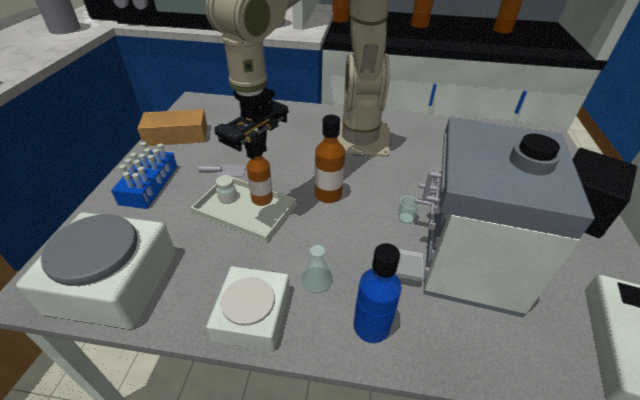

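View pics/wrist5.png

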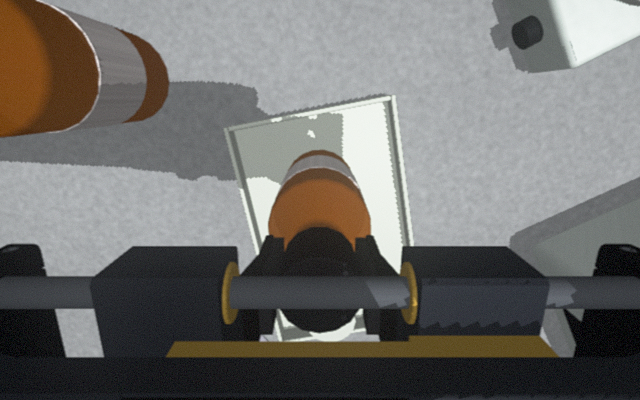

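The bottle hangs upright over the free end of the tray, at scene (260,180). Lowering until the foot touches.

Emit:
{"method": "move_arm", "body": {"series": [[0,0,0.02,0],[0,0,0.04,0],[0,0,0.055,0],[0,0,0.063,0],[0,0,0.067,0],[0,0,0.067,0],[0,0,0.067,0]]}}

```text
time: 10.2
ee_pos: [0.5005, -0.2609, 0.1365]
eef_rot: [0.855, 0.518, 0.0, 0.0]
ft_force: [0.1, 0.4, -4.9]
width: 0.0351
```

Emit:
{"method": "move_arm", "body": {"series": [[0,0,0.0015,0],[0,0,0.003,0],[0,0,0.003,0],[0,0,0.003,0]]}}

```text
time: 10.6
ee_pos: [0.5002, -0.2607, 0.133]
eef_rot: [0.855, 0.518, 0.0, 0.0]
ft_force: [-0.3, -0.9, -2.6]
width: 0.035
```

Emit:
{"method": "move_arm", "body": {"series": [[0,0,0.001,0],[0,0,0.0015,0],[0,0,0.0015,0]]}}

```text
time: 10.9
ee_pos: [0.5007, -0.261, 0.1328]
eef_rot: [0.855, 0.518, 0.001, 0.0]
ft_force: [-2.7, 2.7, 9.5]
width: 0.0351
```

Emit:
{"method": "move_arm", "body": {"series": [[0,0,0,0],[0,0,0,0],[0,0,0,0],[0,0,0,0],[0,0,0,0],[0,0,0,0],[0,0,0,0],[0,0,0,0]], "claw": 1}}

```text
time: 11.7
ee_pos: [0.5001, -0.2607, 0.1313]
eef_rot: [0.855, 0.518, 0.0, -0.0]
ft_force: [-0.3, -0.4, 0.2]
width: 0.085
```

Emit:
{"method": "move_arm", "body": {"series": [[0,0,-0.02,0],[0,0,-0.04,0],[0,0,-0.08,0],[0,0,-0.13,0],[0,0,-0.18,0],[0,0,-0.23,0]]}}

```text
time: 12.3
ee_pos: [0.4996, -0.2606, 0.3635]
eef_rot: [0.855, 0.518, 0.0, 0.0]
ft_force: [0.6, -1.0, -0.2]
width: 0.087
```

Run:
```python
from h import *
s=read_state();print(s['width'],s['time'],np.round(s['joint_positions'],3))
shot('scene','scene6')
plan([0.4,0.1,0.36],-6.6)
S=load('scene6')
print([np.round(dpt(S,u,v),3) for u,v in ((258,160),(258,165))])
```

```text
0.08704507116194603 12.3 [-0.199  0.181  0.721  1.336 -0.12   1.668  0.02 ]
tcp [ 0.5014 -0.2614  0.3715] yaw -27.58 tilt 0.57 shift [0.2734, -0.2573, 0.0097] roll -0.3662 n 7.5
[array([ 0.485, -0.263,  0.203]), array([ 0.507, -0.257,  0.204])]
```

View pics/scene6.png

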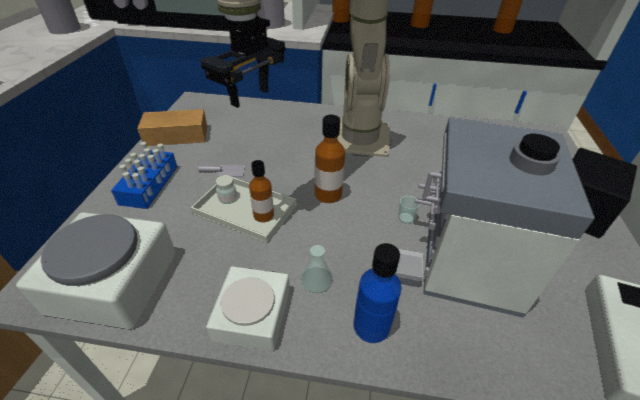

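The bottle stands upright in the tray, cap at (258,165) with its top at 0.204. Next I need the leaned attitude that the hood calls for, but the rows carry no tilt. I'll go round above the cabinet to the free side and see what the arm does at the edge of its reach.

Emit:
{"method": "move_arm", "body": {"series": [[0.037,-0.026,-0.03,0],[0.074,-0.053,-0.06,0],[0.111,-0.079,-0.08,0],[0.148,-0.105,-0.08,-0.1],[0.185,-0.132,-0.08,-0.2],[0.222,-0.158,-0.08,-0.3],[0.259,-0.185,-0.08,-0.4],[0.296,-0.211,-0.08,-0.5],[0.323,-0.244,-0.08,-0.6],[0.35,-0.277,-0.08,-0.7],[0.376,-0.31,-0.08,-0.8],[0.403,-0.342,-0.08,-0.9],[0.429,-0.375,-0.08,-1.0],[0.456,-0.408,-0.08,-1.1],[0.483,-0.441,-0.08,-1.2],[0.51,-0.474,-0.08,-1.3],[0.536,-0.506,-0.08,-1.4],[0.536,-0.506,-0.08,-1.5]]}}

```text
time: 14.15
ee_pos: [0.2963, 0.4532, 0.4393]
eef_rot: [0.267, 0.964, -0.001, -0.001]
ft_force: [0.1, 0.3, 0.5]
width: 0.0872
```

Run:
```python
from h import *
s=read_state();print(s['width'],s['time'],np.round(s['joint_positions'],3))
plan([0.1,0.82,0.45],83);plan([0.1,1.1,0.45],83)
```

```text
0.08722377433066582 14.15 [-1.041  0.151 -0.041  1.164  0.004  1.83  -0.05 ]
tcp [0.2963 0.4532 0.4393] yaw 59.01 tilt 0.2 shift [0.3571, 0.2133, -0.0106] roll -0.4188 n 8.3
tcp [0.2963 0.4532 0.4393] yaw 59.01 tilt 0.2 shift [0.5013, 0.4533, -0.011] roll -0.4188 n 13.5
```

Emit:
{"method": "move_arm", "body": {"series": [[0.04,0.004,0,-0.1],[0.08,0.004,0,-0.2],[0.12,0,0,-0.3],[0.16,-0.008,0,-0.42],[0.2,-0.018,0,-0.42],[0.244,-0.033,0,-0.42],[0.244,-0.033,0,-0.42]]}}

```text
time: 14.85
ee_pos: [0.0681, 0.5497, 0.441]
eef_rot: [0.061, 0.998, -0.0, -0.001]
ft_force: [0.2, 0.2, 0.5]
width: 0.087
```

Run:
```python
from h import *
s=read_state();print(s['width'],s['time'],np.round(s['joint_positions'],3))
plan([0.07,0.55,0.8],83)
```

```text
0.0870032464262379 14.85 [-1.328  0.19  -0.252  1.117  0.046  1.839 -0.116]
tcp [0.0681 0.5497 0.441 ] yaw 82.96 tilt 0.17 shift [-0.0009, 0.0003, -0.359] roll -0.0007 n 7.2
```

Emit:
{"method": "move_arm", "body": {"series": [[0,0,-0.05,0],[0,0,-0.1,0],[0,0,-0.15,0],[0,0,-0.2,0],[0,0,-0.25,0],[0,0,-0.3,0],[0,0,-0.35,0],[0,0,-0.35,0]]}}

```text
time: 15.65
ee_pos: [0.0735, 0.529, 0.5687]
eef_rot: [0.066, 0.997, 0.03, 0.002]
ft_force: [0.1, 0.7, 0.1]
width: 0.0869
```

Run:
```python
from h import *
s=read_state();print(s['width'],s['time'],np.round(s['joint_positions'],3))
plan([0.07,0.55,0.8],83);print(np.round(Ro.from_quat(s['eef_rot']).as_matrix(),3))
```

```text
0.08689921273039185 15.65 [-1.876e+00  2.090e-01  5.070e-01  8.360e-01 -1.190e-01  2.058e+00
 -2.000e-03]
tcp [0.0735 0.529  0.5687] yaw 82.39 tilt 3.48 shift [0.0064, 0.0343, -0.2297] roll -0.0107 n 4.6
[[-0.991  0.132  0.008]
 [ 0.132  0.989  0.06 ]
 [ 0.     0.061 -0.998]]
```

At the reach limit the tool leans outward in the wanted direction: 3.5 degrees, tip toward +y. I'll check whether the lean holds and grows.

Emit:
{"method": "move_arm", "body": {"series": [[0,0,0,0],[0,0,0,0],[0,0,-0.05,0],[0,0.05,-0.1,0],[0,0.1,-0.15,0],[0,0.15,-0.2,0],[0,0.2,-0.25,0],[0,0.25,-0.3,0],[0,0.3,-0.35,0],[0,0.3,-0.35,0]]}}

```text
time: 16.65
ee_pos: [0.0715, 0.6038, 0.6155]
eef_rot: [0.063, 0.993, 0.104, 0.011]
ft_force: [-0.3, 0.4, -0.8]
width: 0.0868
```

Run:
```python
from h import *
s=read_state();print(s['width'],s['time'],np.round(s['joint_positions'],3))
plan([0.07,0.55,0.8],83);print(np.round(Ro.from_quat(s['eef_rot']).as_matrix(),3))
```

```text
0.08678321550409768 16.65 [-1.508  0.339 -0.081  0.54   0.072  2.057 -0.098]
tcp [0.0715 0.6038 0.6155] yaw 82.76 tilt 11.97 shift [-0.0069, -0.0142, -0.1916] roll -0.0042 n 3.8
[[-0.992  0.123  0.034]
 [ 0.128  0.971  0.204]
 [-0.008  0.207 -0.978]]
```

Emit:
{"method": "move_arm", "body": {"series": [[0,0.03,-0.05,0],[0,0.08,-0.1,0],[0,0.13,-0.15,0],[0,0.18,-0.2,0],[0,0.23,-0.25,0],[0,0.28,-0.3,0],[0,0.33,-0.35,0],[0,0.38,-0.4,0],[0,0.43,-0.45,0],[0,0.48,-0.5,0]]}}

```text
time: 17.65
ee_pos: [0.0783, 0.6549, 0.6278]
eef_rot: [0.062, 0.989, 0.136, 0.012]
ft_force: [-0.0, -0.6, -0.0]
width: 0.0869
```

Emit:
{"method": "move_arm", "body": {"series": [[0,0,0,0],[0,0,0,0],[0,0,0,0]]}}

```text
time: 17.95
ee_pos: [0.0782, 0.6545, 0.6283]
eef_rot: [0.062, 0.989, 0.136, 0.012]
ft_force: [0.5, 0.0, -0.4]
width: 0.0872
```

Run:
```python
from h import *
s=read_state();print(s['width'],s['time'],np.round(s['joint_positions'],3))
plan([0.07,0.55,0.8],83);print(np.round(Ro.from_quat(s['eef_rot']).as_matrix(),3))
```

```text
0.08722647388921825 17.95 [-1.67   0.472  0.443  0.358 -0.26   2.058 -0.008]
tcp [0.0782 0.6545 0.6283] yaw 82.9 tilt 15.73 shift [-0.0062, -0.0543, -0.1936] roll -0.0018 n 4.0
[[-0.992  0.119  0.041]
 [ 0.126  0.955  0.268]
 [-0.007  0.271 -0.963]]
```

Emit:
{"method": "move_arm", "body": {"series": [[0,0,-0.05,0],[0,0,-0.1,0],[0,-0.01,-0.15,0],[0,-0.02,-0.2,0],[0,-0.03,-0.25,0],[0,-0.04,-0.3,0],[0,-0.05,-0.35,0],[0,-0.06,-0.4,0],[0,-0.06,-0.45,0],[0,-0.06,-0.5,0]]}}

```text
time: 18.95
ee_pos: [0.0601, 0.5076, 0.6996]
eef_rot: [0.061, 0.984, 0.166, 0.013]
ft_force: [-1.1, -0.3, 0.9]
width: 0.0871
```

Run:
```python
from h import *
s=read_state();print(s['width'],s['time'],np.round(s['joint_positions'],3))
plan([0.07,0.55,0.8],83);print(np.round(Ro.from_quat(s['eef_rot']).as_matrix(),3))
```

```text
0.08707107939393727 18.95 [-2.232  0.116  0.861  0.669 -0.116  2.058 -0.014]
tcp [0.0601 0.5076 0.6996] yaw 82.9 tilt 19.19 shift [-0.005, 0.0739, -0.0806] roll -0.0017 n 2.2
[[-0.992  0.117  0.046]
 [ 0.125  0.937  0.325]
 [-0.005  0.329 -0.944]]
```

Emit:
{"method": "move_arm", "body": {"series": [[0,0.03,-0.05,0],[0,0.05,-0.1,0],[0,0.08,-0.15,0],[0,0.11,-0.2,0],[0,0.14,-0.25,0],[0,0.17,-0.3,0],[0,0.2,-0.35,0],[0,0.23,-0.4,0],[0,0.26,-0.45,0],[0,0.3,-0.5,0]]}}

```text
time: 19.95
ee_pos: [0.0637, 0.5362, 0.7228]
eef_rot: [0.061, 0.979, 0.195, 0.015]
ft_force: [-0.1, 0.0, -0.4]
width: 0.0869
```

Run:
```python
from h import *
s=read_state();print(s['width'],s['time'],np.round(s['joint_positions'],3))
plan([0.07,0.55,0.8],83);print(np.round(Ro.from_quat(s['eef_rot']).as_matrix(),3))
```

```text
0.08693665435052272 19.95 [-1.974  0.186  0.653  0.534 -0.162  2.058 -0.01 ]
tcp [0.0637 0.5362 0.7228] yaw 82.94 tilt 22.59 shift [-0.005, 0.043, -0.0657] roll -0.001 n 1.6
[[-0.992  0.113  0.053]
 [ 0.125  0.916  0.38 ]
 [-0.006  0.384 -0.923]]
```

Emit:
{"method": "move_arm", "body": {"series": [[0,0.02,-0.05,0],[0,0.04,-0.1,0],[0,0.06,-0.15,0],[0,0.08,-0.2,0],[0,0.1,-0.25,0]]}}

```text
time: 20.45
ee_pos: [0.0618, 0.5207, 0.7518]
eef_rot: [0.06, 0.973, 0.224, 0.017]
ft_force: [-0.0, 0.3, 0.3]
width: 0.0872
```

Run:
```python
from h import *
s=read_state();print(s['width'],s['time'],np.round(s['joint_positions'],3))
plan([0.07,0.55,0.8],83)
```

```text
0.0871648841977788 20.45 [-2.062  0.155  0.742  0.509 -0.16   2.058 -0.011]
tcp [0.0618 0.5207 0.7518] yaw 82.97 tilt 25.93 shift [-0.0047, 0.0482, -0.0301] roll -0.0005 n 1.1
```

Emit:
{"method": "move_arm", "body": {"series": [[0,0.05,-0.02,0],[0,0.1,-0.04,0],[0,0.15,-0.06,0],[0,0.2,-0.08,0],[0,0.25,-0.1,0]]}}

```text
time: 20.95
ee_pos: [0.072, 0.6016, 0.7541]
eef_rot: [0.06, 0.967, 0.248, 0.018]
ft_force: [0.3, 1.1, 0.7]
width: 0.0871
```

Run:
```python
from h import *
s=read_state();print(s['width'],s['time'],np.round(s['joint_positions'],3))
plan([0.07,0.55,0.8],83)
```

```text
0.08713450153511565 20.95 [-1.72   0.358  0.588  0.248 -0.345  2.058 -0.01 ]
tcp [0.072  0.6016 0.7541] yaw 82.99 tilt 28.85 shift [-0.0047, -0.023, -0.065] roll -0.0002 n 1.4
```

Emit:
{"method": "move_arm", "body": {"series": [[0,0,-0.05,0],[0,0,-0.1,0],[0,0,-0.15,0],[0,0,-0.2,0],[0,0,-0.25,0]]}}

```text
time: 21.45
ee_pos: [0.0603, 0.5039, 0.8013]
eef_rot: [0.059, 0.959, 0.275, 0.019]
ft_force: [-0.6, 0.4, 0.5]
width: 0.0871
```

Emit:
{"method": "move_arm", "body": {"series": [[0,0.02,-0.05,0],[0,0.05,-0.1,0],[0,0.08,-0.15,0],[0,0.11,-0.2,0],[0,0.14,-0.25,0]]}}

```text
time: 21.95
ee_pos: [0.0581, 0.4873, 0.8269]
eef_rot: [0.059, 0.952, 0.301, 0.021]
ft_force: [0.0, -0.2, 0.2]
width: 0.0868
```

Run:
```python
from h import *
s=read_state();print(s['width'],s['time'],np.round(s['joint_positions'],3))
plan([0.07,0.55,0.8],83);print(np.round(Ro.from_quat(s['eef_rot']).as_matrix(),3))
```

```text
0.08679806003418954 21.95 [-2.258  0.109  0.958  0.4   -0.171  2.058 -0.013]
tcp [0.0581 0.4873 0.8269] yaw 83.03 tilt 35.14 shift [-0.0038, 0.0366, 0.0587] roll 0.0004 n 1.4
[[-0.992  0.099  0.076]
 [ 0.125  0.812  0.571]
 [-0.005  0.576 -0.818]]
```

The lean is now 35 degrees and it is kept, with its azimuth at 82.4 degrees against the door normal's 83.4 degrees. Next is a quarter roll (jaws along the front) and the approach to the upper knob.

```bash
cat >> h.py <<'E'
PH=np.array([.55327,.20541]);XD=np.array([.1157,.9933]);YD=np.array([-.9933,.1157])
def hw(ox,oy,z): return np.r_[PH+ox*XD+oy*YD,z]
def rep(G,b=.047):
    R=Ro.from_quat(read_state()['eef_rot']).as_matrix();return np.array(G)+b*R[:,2]
E
python3 - <<'E'
from h import *
for t in ([.18,.38,.62],[.30,.15,.5]): plan(t)
g=rep(hw(-.03,.0828,.165));print(g);plan(g-.12*Ro.from_quat(read_state()['eef_rot']).as_matrix()[:,2])
R=Ro.from_quat(read_state()['eef_rot']).as_matrix();print('xtool.yd',R[:2,0]@YD,'ztool in xd,yd',R[:2,2]@XD,R[:2,2]@YD)
E
```

```text
tcp [0.0581 0.4873 0.8269] yaw 83.03 tilt 35.14 shift [-0.1333, -0.194, 0.1172] roll None n 5.3
tcp [0.0581 0.4873 0.8269] yaw 83.03 tilt 35.14 shift [-0.2805, -0.4379, 0.0931] roll None n 10.6
[0.47111228 0.21201132 0.12656818]
tcp [0.0581 0.4873 0.8269] yaw 83.03 tilt 35.14 shift [-0.4407, -0.5855, 0.3268] roll None n 16.0
xtool.yd 0.9999624167815407 ztool in xd,yd 0.5755826662418132 -0.009182200510708156
```

Emit:
{"method": "move_arm", "body": {"series": [[-0.026,-0.038,0.024,0],[-0.052,-0.076,0.048,0.1],[-0.08,-0.116,0.07,0.2],[-0.107,-0.155,0.094,0.3],[-0.133,-0.194,0.117,0.4],[-0.158,-0.235,0.113,0.5],[-0.182,-0.275,0.109,0.6],[-0.206,-0.315,0.105,0.7],[-0.23,-0.355,0.101,0.8],[-0.256,-0.398,0.097,0.9],[-0.281,-0.438,0.093,1.0],[-0.281,-0.438,0.093,1.15],[-0.281,-0.438,0.093,1.3],[-0.281,-0.438,0.093,1.45],[-0.281,-0.438,0.093,1.571],[-0.281,-0.438,0.093,1.571]], "claw": 0}}

```text
time: 23.55
ee_pos: [0.2152, 0.2766, 0.5891]
eef_rot: [0.44, 0.854, 0.261, -0.095]
ft_force: [0.5, -0.3, 0.9]
width: 0.0433
```

Run:
```python
from h import *
s=read_state();print(s['width'],s['time'],np.round(s['joint_positions'],3))
R=Ro.from_quat(s['eef_rot']).as_matrix();print(np.round(R,3))
g=rep(hw(-.03,.0828,.165));plan(g-.12*R[:,2])
```

```text
0.0433099115059614 23.55 [-0.541 -0.498 -0.02   1.501 -0.442  1.739 -0.105]
[[-0.595  0.801  0.067]
 [ 0.701  0.477  0.53 ]
 [ 0.393  0.363 -0.845]]
tcp [0.2152 0.2766 0.5891] yaw 30.77 tilt 32.31 shift [-0.3808, 0.0046, 0.2539] roll None n 9.2
```

```bash
cat >> h.py <<'E'
def need():
    R=Ro.from_quat(read_state()['eef_rot']).as_matrix();t=R.T@np.r_[-YD,0];print('roll to jaws||-yd',round(float(np.arctan2(-t[0],t[1])),4),'tilt',round(float(np.degrees(np.arccos(-R[2,2]))),2),'z az',round(float(np.degrees(np.arctan2(R[1,2],R[0,2]))),2))
E
python3 - <<'E'
from h import *
plan([.42,.05,.42]);need()
E
```

```text
tcp [0.2152 0.2766 0.5891] yaw 30.77 tilt 32.31 shift [-0.3472, -0.0054, 0.0365] roll None n 7.0
roll to jaws||-yd 0.7375 tilt 32.31 z az 82.77
```

Emit:
{"method": "move_arm", "body": {"series": [[-0.045,0,0.005,0],[-0.09,0,0.01,0],[-0.13,0,0.015,0.05],[-0.17,0,0.02,0.1],[-0.215,-0.002,0.025,0.2],[-0.26,-0.003,0.03,0.3],[-0.305,-0.004,0.034,0.4],[-0.347,-0.005,0.037,0.5],[-0.347,-0.005,0.037,0.6],[-0.347,-0.005,0.037,0.7],[-0.347,-0.005,0.037,0.738],[-0.347,-0.005,0.037,0.738]]}}

```text
time: 24.75
ee_pos: [0.4205, 0.0513, 0.42]
eef_rot: [0.718, 0.638, 0.209, -0.183]
ft_force: [0.7, 0.8, -0.0]
width: 0.0436
```

Run:
```python
from h import *
s=read_state();print(s['width'],s['time'],np.round(s['joint_positions'],3))
R=Ro.from_quat(s['eef_rot']).as_matrix();print(np.round(R,3));need()
g=rep(hw(-.03,.0828,.165));plan(g-.12*R[:,2])
shot('wrist','wrist7')
```

```text
0.04355489435190774 24.75 [-0.27  -0.202  0.445  1.649 -0.481  1.687 -0.006]
[[ 0.098  0.993  0.066]
 [ 0.839 -0.118  0.531]
 [ 0.535  0.004 -0.845]]
roll to jaws||-yd -0.0001 tilt 32.32 z az 82.86
tcp [0.4205 0.0513 0.42  ] yaw -6.79 tilt 32.32 shift [-0.0194, 0.0299, 0.2166] roll None n 4.4
```

View pics/wrist7.png

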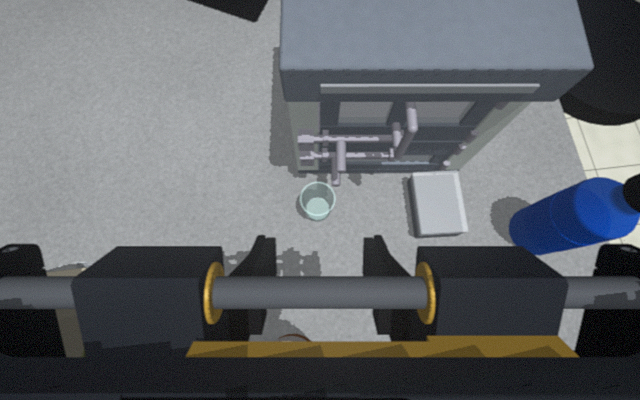

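The view is excellent. The upper knob is at about (341,152), the lower knob below it at (336,180), and the bar at (411,118). Going to the pre-grasp point, then measuring again.

Emit:
{"method": "move_arm", "body": {"series": [[-0.004,0.006,0.04,0],[-0.008,0.012,0.08,0],[-0.011,0.017,0.12,0],[-0.015,0.023,0.16,0],[-0.018,0.027,0.18,0],[-0.019,0.03,0.186,0],[-0.019,0.03,0.186,0]]}}

```text
time: 25.5
ee_pos: [0.4611, 0.1308, 0.2536]
eef_rot: [0.717, 0.639, 0.21, -0.183]
ft_force: [0.2, -0.2, 0.0]
width: 0.0433
```

Run:
```python
from h import *
s=read_state();print(s['width'],s['time'],np.round(s['joint_positions'],3));need()
shot('wrist','wrist8')
W=load('wrist8');i=cv2.imread('pics/wrist8.png')
K=W['K'];d=W['d'];v,u=np.mgrid[0:400,0:640]
X=np.stack([(u-K[0,2])/K[0,0]*d,(v-K[1,2])/K[1,1]*d,d],-1)-W['t'].ravel();X=X@W['R'];np.save('pics/W8.npy',X)
ox=(X[...,:2]-PH)@XD;oy=(X[...,:2]-PH)@YD
z=X[...,2]
m=(ox<-.005)&(ox>-.045)&(z>.15)&(z<.18)&(oy>.05)&(oy<.11)&(d>0)
print('knob',m.sum(),'ox',np.round(np.percentile(ox[m],[1,50,99]),4),'oy',np.round(np.percentile(oy[m],[1,50,99]),4),'z',np.round(np.percentile(z[m],[1,50,99]),4),'uv',u[m].mean(),v[m].mean())
m=(ox<-.005)&(ox>-.045)&(z>.2)&(z<.255)&(oy>-.02)&(oy<.04)&(d>0)
print('bar',m.sum(),'ox',np.round(np.percentile(ox[m],[1,50,99]),4),'oy',np.round(np.percentile(oy[m],[1,50,99]),4))
m=(z>.29)&(z<.335)&(abs(ox)<.02)&(d>0);print('hood ox',np.round(np.percentile(ox[m],[5,50,95]),4))
m=(z>.20)&(z<.26)&(ox>.015)&(ox<.035)&(oy>.02)&(oy<.10);print('door ox',np.round(np.percentile(ox[m],[5,50,95]),4))
g=rep(hw(-.03,.0828,.165));plan(g)
```

```text
0.04330904172222611 25.5 [-0.33  -0.106  0.373  1.923 -0.544  1.307  0.069]
roll to jaws||-yd 0.0024 tilt 32.33 z az 82.84
knob 546 ox [-0.0349 -0.0212 -0.0053] oy [0.0761 0.0833 0.0895] z [0.1629 0.1709 0.1734] uv 319.4871794871795 176.86446886446888
bar 620 ox [-0.026  -0.0244 -0.0173] oy [0.0038 0.0111 0.0138]
hood ox [-0.0029  0.0002  0.0011]
door ox [0.0261 0.0313 0.032 ]
tcp [0.4615 0.1304 0.2546] yaw -6.73 tilt 32.36 shift [-0.0014, -0.0011, 0.1522] roll None n 3.0
```

View pics/wrist8.png

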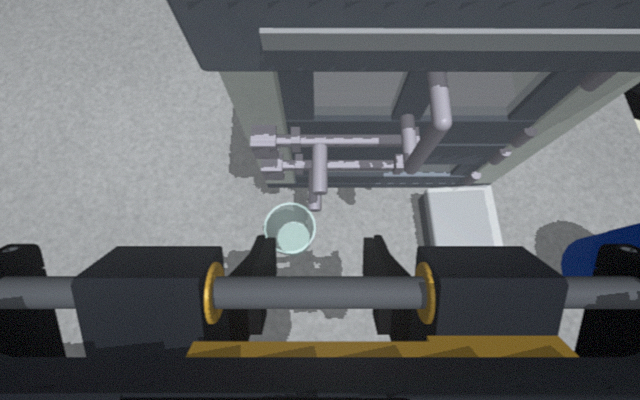

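The wrist view agrees with the top view: the knob is 82–83 mm along the front, its tip is 35 mm out of the hood, and its top is at 0.171. I'll aim slightly nearer the tip so the body clears the bar.

Run:
```python
from h import *
plan(rep(hw(-.032,.0828,.165),.046))
```

```text
tcp [0.4615 0.1304 0.2546] yaw -6.73 tilt 32.36 shift [-0.0031, -0.0011, 0.1501] roll None n 3.0
```

Emit:
{"method": "move_arm", "body": {"series": [[-0.002,-0.001,0.03,0],[-0.003,-0.001,0.06,0],[-0.003,-0.001,0.085,0],[-0.003,-0.001,0.105,0],[-0.003,-0.001,0.12,0],[-0.003,-0.001,0.135,0],[-0.003,-0.001,0.145,0],[-0.003,-0.001,0.15,0],[-0.003,-0.001,0.15,0]]}}

```text
time: 26.45
ee_pos: [0.4701, 0.2081, 0.1256]
eef_rot: [0.717, 0.639, 0.21, -0.183]
ft_force: [0.9, -0.3, 0.6]
width: 0.0436
```

Run:
```python
from h import *
s=read_state();print(s['width'],s['time'],np.round(s['ft_force'],1));need()
shot('wrist','wrist9');plan(rep(hw(-.032,.0828,.165),.046))
```

```text
0.04364163504179722 26.45 [ 0.9 -0.3  0.6]
roll to jaws||-yd 0.0021 tilt 32.36 z az 82.75
tcp [0.4704 0.2079 0.126 ] yaw -6.74 tilt 32.36 shift [-0.0001, 0.0001, -0.0003] roll None n 0.0
```

View pics/wrist9.png

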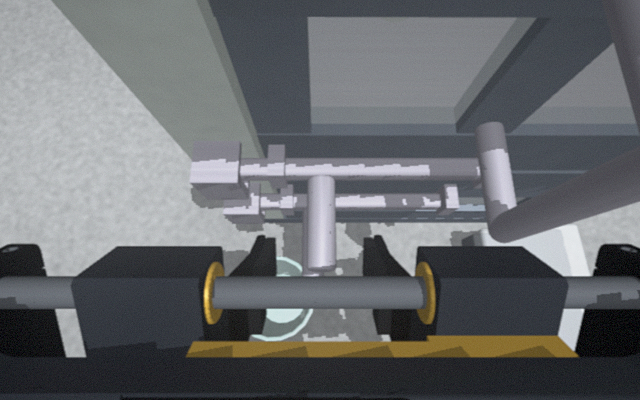

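The knob sits between the fingers, with its tip at (321,265). Close, then draw toward the hinge (+y of the tool).

Emit:
{"method": "move_arm", "body": {"series": [[0,0,0,0],[0,0,0,0],[0,0,0,0],[0,0,0,0],[0,0,0,0],[0,0,0,0],[0,0,0,0]], "claw": -1, "newtons": 15}}

```text
time: 27.2
ee_pos: [0.4703, 0.208, 0.1257]
eef_rot: [0.717, 0.639, 0.21, -0.183]
ft_force: [0.0, -0.9, 0.4]
width: 0.0133
```

Emit:
{"method": "move_arm", "body": {"series": [[0,0.004,0,0],[0,0.009,0,0],[0,0.014,0,0],[0,0.019,0,0],[0,0.024,0,0],[0,0.028,0,0],[0,0.03,0,0],[0,0.03,0,0],[0,0.03,0,0]]}}

```text
time: 28.1
ee_pos: [0.4964, 0.2051, 0.1252]
eef_rot: [0.716, 0.64, 0.208, -0.186]
ft_force: [-18.6, -6.4, 13.9]
width: 0.0131
```

Run:
```python
from h import *
s=read_state();print(s['width'],s['time'],np.round(s['ft_force'],1));need()
shot('wrist','wrist10');plan(rep(hw(-.032,.0528,.165),.046))
```

```text
0.01313706260953541 28.1 [-18.6  -6.4  13.9]
roll to jaws||-yd 0.0022 tilt 32.37 z az 83.56
tcp [0.4964 0.2051 0.1252] yaw -6.48 tilt 32.37 shift [0.0001, 0.0036, -0.0011] roll None n 0.1
```

View pics/wrist10.png

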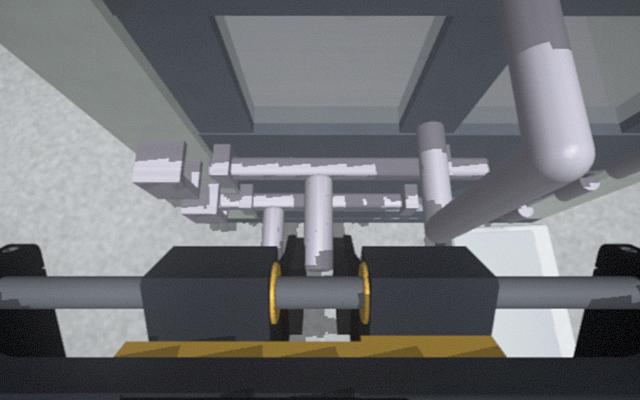

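Run:
```python
from h import *
W=load('wrist10')
K=W['K'];d=W['d'];v,u=np.mgrid[0:400,0:640]
X=np.stack([(u-K[0,2])/K[0,0]*d,(v-K[1,2])/K[1,1]*d,d],-1)-W['t'].ravel();X=X@W['R']
ox=(X[...,:2]-PH)@XD;oy=(X[...,:2]-PH)@YD;z=X[...,2]
for nm,(z0,z1) in (('up',(.155,.178)),('low',(.095,.118))):
    m=(ox<-.002)&(ox>-.032)&(z>z0)&(z<z1)&(oy>.02)&(oy<.11)&(d>0)&(v<262)
    print(nm,m.sum(),'ox',np.round(np.percentile(ox[m],[1,50,99]),4),'oy',np.round(np.percentile(oy[m],[1,50,99]),4),'z',np.round(np.percentile(z[m],[1,50,99]),4))
```

```text
up 2450 ox [-0.0306 -0.0203 -0.0024] oy [0.0422 0.0573 0.0718] z [0.161  0.1713 0.1775]
low 469 ox [-0.021  -0.0091 -0.0021] oy [0.0808 0.0859 0.0942] z [0.1055 0.1111 0.1134]
```

The knob is drawn about 25.5 mm, but the force (-19,-6,14) N has an upward part, so the palm is touching the lower end of the bar. I'll back off and push the knob the rest with the back of the hinge-side finger, which keeps the body farther from the bar.

Emit:
{"method": "move_arm", "body": {"series": [[0,-0.004,0,0],[0,-0.004,0,0],[0,-0.004,0,0],[0,-0.004,0,0]], "claw": -0.4}}

```text
time: 28.55
ee_pos: [0.4964, 0.2049, 0.1258]
eef_rot: [0.717, 0.639, 0.21, -0.183]
ft_force: [-1.0, 0.2, -0.1]
width: 0.0255
```

Emit:
{"method": "move_arm", "body": {"series": [[0,0,-0.02,0],[0,0,-0.045,0],[0,0,-0.07,0],[0,-0.03,-0.07,0],[0,-0.06,-0.07,0],[0,-0.081,-0.07,0],[0,-0.081,-0.07,0]]}}

```text
time: 29.25
ee_pos: [0.4091, 0.1776, 0.1846]
eef_rot: [0.717, 0.639, 0.21, -0.183]
ft_force: [1.0, -0.0, -0.3]
width: 0.026
```

Emit:
{"method": "move_arm", "body": {"series": [[0,0,0,0],[0,0,0,0],[0,0,0,0],[0,0,0,0],[0,0,0,0],[0,0,0,0],[0,0,0,0]], "claw": 1}}

```text
time: 29.95
ee_pos: [0.4108, 0.1773, 0.1844]
eef_rot: [0.717, 0.639, 0.21, -0.183]
ft_force: [-0.1, -0.4, 0.3]
width: 0.0739
```

Run:
```python
from h import *
s=read_state();print(s['width'],s['time'],np.round(s['ft_force'],1));need()
shot('wrist','wrist11');plan(rep(hw(-.03,.137,.165),.049))
W=load('wrist11')
K=W['K'];d=W['d'];v,u=np.mgrid[0:400,0:640]
X=np.stack([(u-K[0,2])/K[0,0]*d,(v-K[1,2])/K[1,1]*d,d],-1)-W['t'].ravel();X=X@W['R']
ox=(X[...,:2]-PH)@XD;oy=(X[...,:2]-PH)@YD;z=X[...,2]
for nm,(z0,z1) in (('up',(.155,.178)),('low',(.095,.118))):
    m=(ox<-.002)&(ox>-.04)&(z>z0)&(z<z1)&(oy>.02)&(oy<.11)&(d>0)
    print(nm,m.sum(),'ox',np.round(np.percentile(ox[m],[1,50,99]),4),'oy',np.round(np.percentile(oy[m],[1,50,99]),4),'z',np.round(np.percentile(z[m],[1,50,99]),4))
```

```text
0.07389650338509034 29.95 [-0.1 -0.4  0.3]
roll to jaws||-yd 0.002 tilt 32.36 z az 82.72
tcp [0.4108 0.1773 0.1844] yaw -6.73 tilt 32.36 shift [0.0018, 0.0011, 0.0731] roll None n 1.5
up 1086 ox [-0.0348 -0.0197 -0.0022] oy [0.0517 0.0597 0.0646] z [0.1627 0.1711 0.1735]
low 667 ox [-0.0348 -0.0194 -0.0024] oy [0.0813 0.0888 0.0945] z [0.1046 0.1112 0.1135]
```

View pics/wrist11.png

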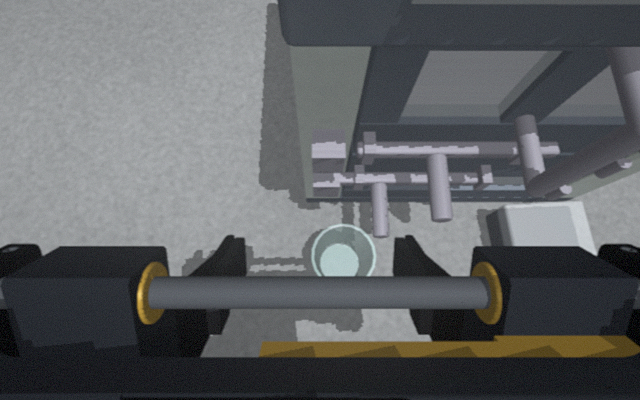

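Emit:
{"method": "move_arm", "body": {"series": [[0.001,0.001,0.03,0],[0.002,0.001,0.055,0],[0.002,0.001,0.07,0],[0.002,0.001,0.073,0],[0.002,0.006,0.073,0],[0.002,0.01,0.073,0],[0.002,0.014,0.073,0],[0.002,0.017,0.073,0],[0.002,0.017,0.073,0]]}}

```text
time: 30.9
ee_pos: [0.4335, 0.2155, 0.1242]
eef_rot: [0.717, 0.639, 0.21, -0.183]
ft_force: [0.4, -0.1, -0.1]
width: 0.0868
```

```bash
cat >> h.py <<'E'
def field(name):
    W=load(name);K=W['K'];d=W['d'];v,u=np.mgrid[0:400,0:640]
    X=np.stack([(u-K[0,2])/K[0,0]*d,(v-K[1,2])/K[1,1]*d,d],-1)-W['t'].ravel();X=X@W['R']
    return u,v,d,X,(X[...,:2]-PH)@XD,(X[...,:2]-PH)@YD,X[...,2]
def knob(name,vmax=400):
    u,v,d,X,ox,oy,z=field(name)
    for nm,(z0,z1) in (('up',(.163,.178)),('low',(.1,.118))):
        m=(ox<-.002)&(ox>-.02)&(z>z0)&(z<z1)&(oy>.02)&(oy<.11)&(d>0)&(v<vmax)
        print(nm,m.sum(),'ox',np.round(np.percentile(ox[m],[1,50,99]),4),'oy',np.round(np.percentile(oy[m],[2,50,98]),4),'z',np.round(np.percentile(z[m],[1,50,99]),4))
E
python3 - <<'E'
from h import *
s=read_state();print(s['width'],s['time'],np.round(s['ft_force'],1));need()
shot('wrist','wrist12');knob('wrist12');plan(rep(hw(-.03,.120,.165),.049))
E
```

```text
0.0867587392844607 30.9 [ 0.4 -0.1 -0.1]
roll to jaws||-yd 0.0018 tilt 32.36 z az 82.63
up 1272 ox [-0.0199 -0.0121 -0.0022] oy [0.0522 0.0607 0.0752] z [0.1633 0.1709 0.1734]
low 607 ox [-0.0198 -0.0113 -0.0023] oy [0.0817 0.0887 0.0945] z [0.1057 0.1113 0.1136]
tcp [0.4331 0.2156 0.1241] yaw -6.75 tilt 32.36 shift [-0.0002, 0.0009, 0.0004] roll None n 0.0
```

View pics/wrist12.png

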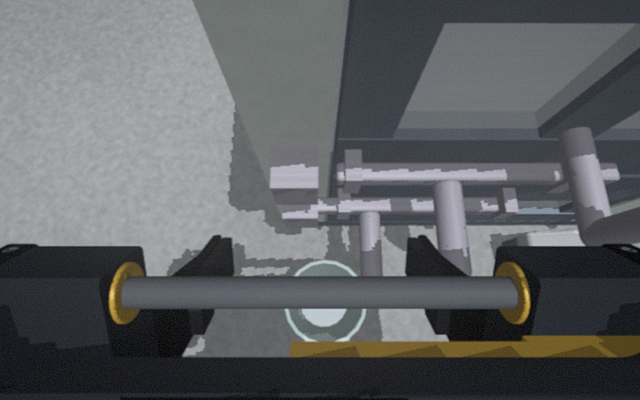

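Emit:
{"method": "move_arm", "body": {"series": [[0,0.003,0,0],[0,0.006,0,0],[0,0.009,0,0],[0,0.011,0,0],[0,0.011,0,0]]}}

```text
time: 31.45
ee_pos: [0.4381, 0.2153, 0.1223]
eef_rot: [0.716, 0.64, 0.206, -0.187]
ft_force: [-24.7, -5.6, 10.7]
width: 0.0865
```

Run:
```python
from h import *
s=read_state();print(s['width'],s['time'],np.round(s['ft_force'],1),np.round(s['ee_pos'],4))
shot('wrist','wrist13');knob('wrist13')
i=cv2.imread('pics/wrist13.png')[140:300,260:640];cv2.imwrite('pics/crop13.png',cv2.resize(i,None,fx=2,fy=2))
```

```text
0.08653188075629198 31.45 [-24.7  -5.6  10.7] [0.4381 0.2153 0.1223]
up 1266 ox [-0.0199 -0.0119 -0.0023] oy [0.052  0.0602 0.0697] z [0.1635 0.1711 0.1733]
low 627 ox [-0.0198 -0.0111 -0.0022] oy [0.0814 0.0886 0.0944] z [0.1058 0.1113 0.1136]
```

View pics/crop13.png

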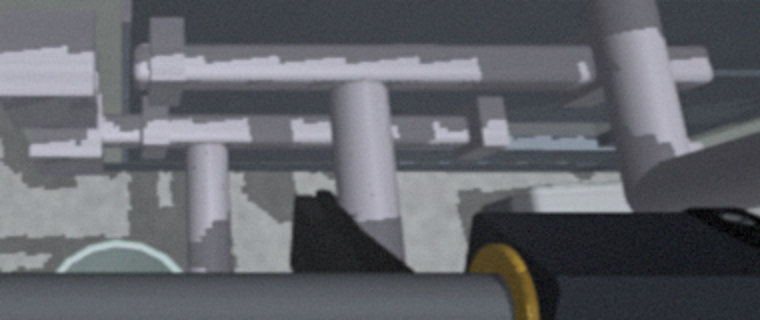

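With 25 N on it the knob no longer moves, so the bolt is at its stop. It now sits 30 mm from the lower, thrown knob, and the bolt's end is clear of the keeper (crop (140,70)). Now to the bar.

Emit:
{"method": "move_arm", "body": {"series": [[0,-0.012,0,0],[0,-0.012,-0.03,0],[0,-0.012,-0.06,0],[0,-0.012,-0.1,0],[0,-0.012,-0.13,0],[0,-0.012,-0.13,0]], "claw": 0}}

```text
time: 32.1
ee_pos: [0.4252, 0.145, 0.2376]
eef_rot: [0.718, 0.638, 0.213, -0.181]
ft_force: [0.4, -0.6, -0.1]
width: 0.0481
```

Run:
```python
from h import *
s=read_state();print(s['width'],s['time'],np.round(s['ft_force'],1),np.round(s['joint_positions'],3))
R=Ro.from_quat(s['eef_rot']).as_matrix();g=rep(hw(-.02,.0078,.23),.051);plan(g-.1*R[:,2]);plan(g);need()
```

```text
0.048146189267594966 32.1 [ 0.4 -0.6 -0.1] [-0.348 -0.198  0.344  2.032 -0.523  1.25   0.032]
tcp [0.4252 0.145  0.2376] yaw -6.94 tilt 32.48 shift [0.0419, 0.112, -0.0116] roll None n 2.4
tcp [0.4252 0.145  0.2376] yaw -6.94 tilt 32.48 shift [0.0419, 0.112, 0.0884] roll None n 3.0
roll to jaws||-yd 0.0023 tilt 32.48 z az 81.95
```

Emit:
{"method": "move_arm", "body": {"series": [[0.02,0.03,-0.012,0],[0.042,0.07,-0.012,0],[0.042,0.1,-0.012,0],[0.042,0.112,-0.012,0],[0.042,0.112,-0.012,0]]}}

```text
time: 32.6
ee_pos: [0.5379, 0.1626, 0.2655]
eef_rot: [0.718, 0.639, 0.209, -0.183]
ft_force: [-1.4, -0.8, -0.5]
width: 0.0435
```

Run:
```python
from h import *
s=read_state();print(s['width'],s['time'],np.round(s['ft_force'],1),np.round(s['joint_positions'],3))
shot('wrist','wrist14');u,v,d,X,ox,oy,z=field('wrist14');knob('wrist14')
m=(ox<-.01)&(ox>-.04)&(z>.2)&(z<.255)&(oy>-.02)&(oy<.04)&(d>0)
print('bar',m.sum(),'ox',np.round(np.percentile(ox[m],[1,50,99]),4),'oy',np.round(np.percentile(oy[m],[1,50,99]),4),np.round(np.percentile(z[m],[1,50,99]),4))
plan(rep(hw(-.02,.0078,.23),.051));need()
```

```text
0.04350448012614603 32.6 [-1.4 -0.8 -0.5] [-0.362  0.068  0.376  1.743 -0.606  1.317  0.046]
up 305 ox [-0.0198 -0.0113 -0.0022] oy [0.0509 0.0567 0.0637] z [0.166  0.1713 0.1736]
low 223 ox [-0.0197 -0.0109 -0.0022] oy [0.0808 0.0862 0.0933] z [0.1053 0.1112 0.1136]
bar 293 ox [-0.0258 -0.0249 -0.0215] oy [0.002  0.0079 0.0132] [0.2012 0.2312 0.2547]
tcp [0.537  0.1625 0.2658] yaw -6.75 tilt 32.31 shift [0.0016, 0.0032, 0.0944] roll None n 1.9
roll to jaws||-yd 0.0007 tilt 32.31 z az 82.87
```

View pics/wrist14.png

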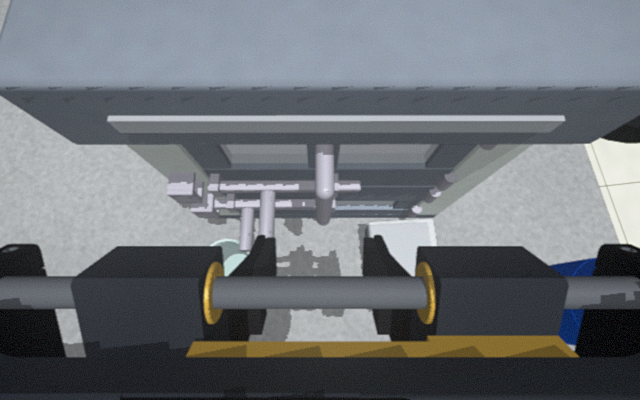

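The bar is at (323,185), centred between the fingers, and measures where it should. Going in and gripping.

Emit:
{"method": "move_arm", "body": {"series": [[0.002,0.003,0.03,0],[0.002,0.003,0.055,0],[0.002,0.003,0.075,0],[0.002,0.003,0.088,0],[0.002,0.003,0.094,0],[0.002,0.003,0.094,0]]}}

```text
time: 33.25
ee_pos: [0.5464, 0.214, 0.1886]
eef_rot: [0.717, 0.639, 0.21, -0.183]
ft_force: [0.3, -1.0, 0.3]
width: 0.0428
```

Emit:
{"method": "move_arm", "body": {"series": [[0,0,0,0],[0,0,0,0],[0,0,0,0],[0,0,0,0],[0,0,0,0],[0,0,0,0],[0,0,0,0]], "claw": -1, "newtons": 12}}

```text
time: 33.95
ee_pos: [0.5474, 0.2137, 0.1889]
eef_rot: [0.717, 0.639, 0.211, -0.183]
ft_force: [4.1, -0.4, 0.4]
width: 0.0118
```

Run:
```python
from h import *
s=read_state();print(s['width'],s['time'],np.round(s['ft_force'],1),np.round(s['joint_positions'],3))
R=Ro.from_quat(s['eef_rot']).as_matrix()
# arc: hinge at oy=.0078-.115, ox=.025 ; bar rel hinge (x=-.045,y=.115)
def barat(th):
    c,s_=np.cos(th),np.sin(th)
    # world rotation anticlockwise by th of rel vector
    rel=-.045*XD+.115*YD
    h=PH+.025*XD+(.0078-.115)*YD
    return h+np.array([c*rel[0]-s_*rel[1],s_*rel[0]+c*rel[1]])
b0=barat(0)
for a in (3,6,9,12,15,18,21,24,28,32,36,40,44,48,52,56):
    d=R.T@np.r_[barat(np.radians(a))-b0,0];print(a,np.round(d,3).tolist(),round(-np.radians(a)*.85,2))
```

```text
0.011784168543797007 33.95 [ 4.1 -0.4  0.4] [-0.406  0.143  0.331  1.829 -0.667  1.141  0.078]
3 [-0.005, 0.003, -0.003] -0.04
6 [-0.01, 0.005, -0.006] -0.09
9 [-0.015, 0.008, -0.009] -0.13
12 [-0.019, 0.012, -0.012] -0.18
15 [-0.024, 0.016, -0.015] -0.22
18 [-0.028, 0.02, -0.018] -0.27
21 [-0.032, 0.024, -0.02] -0.31
24 [-0.036, 0.028, -0.023] -0.36
28 [-0.041, 0.035, -0.026] -0.42
32 [-0.046, 0.041, -0.029] -0.47
36 [-0.05, 0.049, -0.031] -0.53
40 [-0.054, 0.056, -0.034] -0.59
44 [-0.057, 0.064, -0.036] -0.65
48 [-0.06, 0.072, -0.037] -0.71
52 [-0.062, 0.08, -0.039] -0.77
56 [-0.064, 0.088, -0.04] -0.83
```

Emit:
{"method": "move_arm", "body": {"series": [[-0.005,0.003,-0.003,0],[-0.01,0.005,-0.006,-0.03],[-0.015,0.008,-0.009,-0.06],[-0.019,0.012,-0.012,-0.09],[-0.024,0.016,-0.015,-0.12],[-0.028,0.02,-0.018,-0.15],[-0.032,0.024,-0.02,-0.17],[-0.032,0.024,-0.02,-0.17]]}}

```text
time: 34.75
ee_pos: [0.5667, 0.1724, 0.1887]
eef_rot: [0.661, 0.697, 0.225, -0.164]
ft_force: [-2.1, -2.1, 5.1]
width: 0.0132
```

Run:
```python
from h import *
s=read_state();print(s['width'],s['time'],np.round(s['ft_force'],1),np.round(s['torque'],2))
shot('scene','scene15');i=cv2.imread('pics/scene15.png')[60:300,330:500];cv2.imwrite('pics/crop15.png',cv2.resize(i,None,fx=2.5,fy=2.5))
shot('wrist','wrist15')
```

```text
0.013203157003249404 34.75 [-2.1 -2.1  5.1] [-0.74  0.9   0.3 ]
```

View pics/wrist15.png

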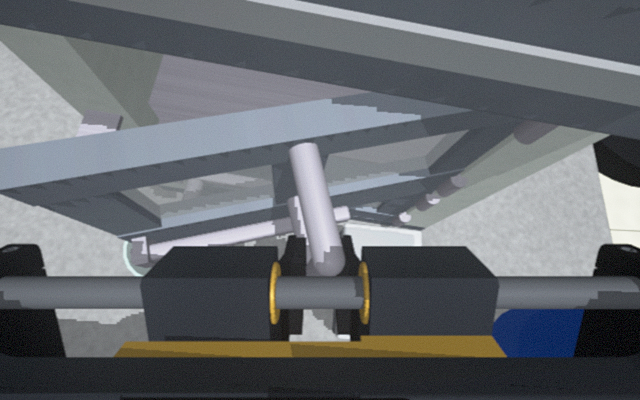

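View pics/crop15.png

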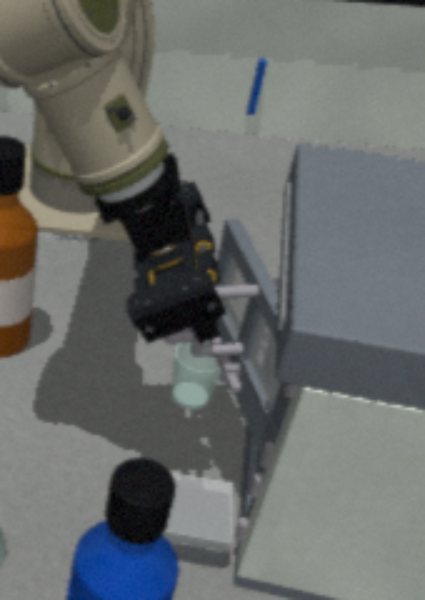

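The door is following, at about 20 degrees, and the lower door is shut. I'll continue along the arc.

```bash
cat >> h.py <<'E'
HG=PH+.025*XD+(.0078-.115)*YD
def rel(th,x,y):
    r=x*XD+y*YD;c,s_=np.cos(th),np.sin(th);return HG+np.array([c*r[0]-s_*r[1],s_*r[0]+c*r[1]])
E
python3 - <<'E'
from h import *
s=read_state();R=Ro.from_quat(s['eef_rot']).as_matrix()
p=(np.array(s['ee_pos'])-.051*R[:,2]);q=p[:2]-HG;a0=-.045*XD+.115*YD
th=np.degrees(np.arctan2(a0[0]*q[1]-a0[1]*q[0],a0@q));print('grip now',p,'radius',np.linalg.norm(q),np.linalg.norm(a0),'angle',th)
for a in range(24,58,3): print(a,np.round(R.T@np.r_[rel(np.radians(a),-.045,.115)-rel(np.radians(21),-.045,.115),0],3).tolist())
E
```

```text
grip now [0.56291475 0.14583845 0.23177732] radius 0.12300456147021471 0.1234928279091543 angle 21.101163425938907
24 [-0.005, 0.004, -0.002]
27 [-0.009, 0.008, -0.005]
30 [-0.013, 0.012, -0.007]
33 [-0.018, 0.017, -0.009]
36 [-0.022, 0.021, -0.011]
39 [-0.025, 0.026, -0.013]
42 [-0.029, 0.032, -0.014]
45 [-0.032, 0.037, -0.016]
48 [-0.035, 0.042, -0.017]
51 [-0.038, 0.048, -0.018]
54 [-0.04, 0.054, -0.019]
57 [-0.043, 0.06, -0.02]
```

Emit:
{"method": "move_arm", "body": {"series": [[-0.005,0.004,-0.002,-0.04],[-0.009,0.008,-0.005,-0.08],[-0.013,0.012,-0.007,-0.12],[-0.018,0.017,-0.009,-0.17],[-0.022,0.021,-0.011,-0.21],[-0.025,0.026,-0.013,-0.26],[-0.029,0.032,-0.014,-0.3],[-0.032,0.037,-0.016,-0.35],[-0.035,0.042,-0.017,-0.4],[-0.035,0.042,-0.017,-0.4]]}}

```text
time: 35.85
ee_pos: [0.6098, 0.1348, 0.1881]
eef_rot: [0.509, 0.814, 0.253, -0.116]
ft_force: [-1.2, -4.1, 1.7]
width: 0.0202
```

Run:
```python
from h import *
s=read_state();print(s['width'],s['time'],np.round(s['ft_force'],1),np.round(s['torque'],2),np.round(s['joint_positions'],2))
R=Ro.from_quat(s['eef_rot']).as_matrix()
for a in range(51,85,3): print(a,np.round(R.T@np.r_[rel(np.radians(a),-.045,.115)-rel(np.radians(48),-.045,.115),0],3).tolist())
shot('wrist','wrist16')
```

```text
0.020166691359305364 35.85 [-1.2 -4.1  1.7] [-1.38  1.01  0.12] [-0.24  0.29  0.34  1.66 -0.7   1.26  0.78]
51 [-0.005, 0.004, -0.001]
54 [-0.009, 0.009, -0.002]
57 [-0.014, 0.013, -0.003]
60 [-0.018, 0.018, -0.003]
63 [-0.022, 0.023, -0.004]
66 [-0.026, 0.028, -0.004]
69 [-0.03, 0.034, -0.004]
72 [-0.033, 0.039, -0.004]
75 [-0.036, 0.045, -0.003]
78 [-0.039, 0.051, -0.003]
81 [-0.041, 0.057, -0.002]
84 [-0.044, 0.063, -0.001]
```

View pics/wrist16.png

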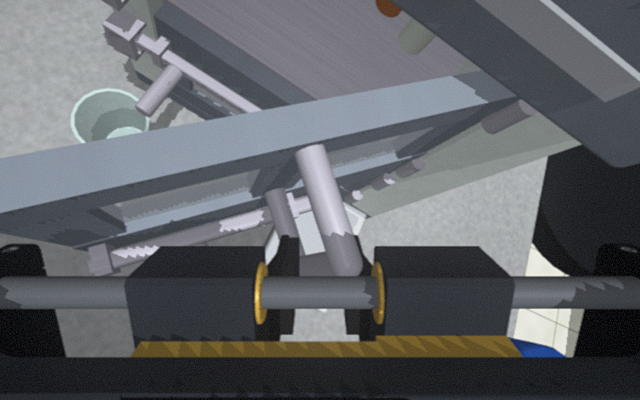

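Emit:
{"method": "move_arm", "body": {"series": [[-0.005,0.004,-0.001,-0.04],[-0.009,0.009,-0.002,-0.08],[-0.014,0.013,-0.003,-0.12],[-0.018,0.018,-0.003,-0.16],[-0.022,0.023,-0.004,-0.2],[-0.026,0.028,-0.004,-0.24],[-0.026,0.028,-0.004,-0.24]]}}

```text
time: 36.6
ee_pos: [0.6449, 0.1217, 0.1875]
eef_rot: [0.408, 0.87, 0.264, -0.086]
ft_force: [-6.8, -10.5, 4.1]
width: 0.0239
```

Run:
```python
from h import *
s=read_state();print(s['width'],s['time'],np.round(s['ft_force'],1),np.round(s['torque'],2),np.round(s['joint_positions'],2))
R=Ro.from_quat(s['eef_rot']).as_matrix()
for a in range(69,92,3): print(a,np.round(R.T@np.r_[rel(np.radians(a),-.045,.115)-rel(np.radians(66),-.045,.115),0],3).tolist())
shot('wrist','wrist17')
```

```text
0.02392433051841446 36.6 [ -6.8 -10.5   4.1] [-2.24  2.21  1.46] [-0.19  0.38  0.32  1.56 -0.71  1.3   1.02]
69 [-0.005, 0.004, -0.0]
72 [-0.009, 0.009, 0.0]
75 [-0.014, 0.014, 0.0]
78 [-0.018, 0.019, 0.001]
81 [-0.022, 0.024, 0.002]
84 [-0.025, 0.029, 0.002]
87 [-0.029, 0.035, 0.003]
90 [-0.032, 0.04, 0.005]
```

View pics/wrist17.png

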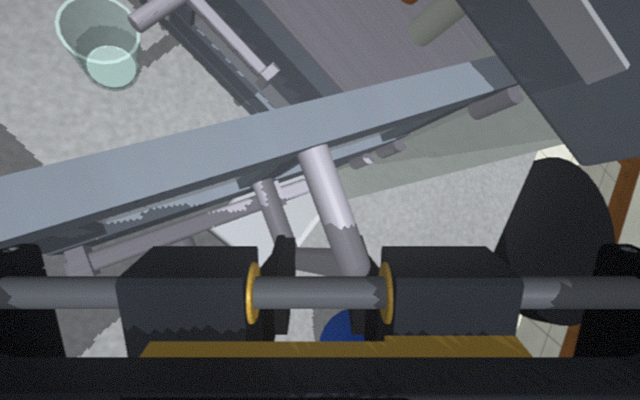

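```bash
cat >> h.py <<'E'
def doorang(name,box=None):
    u,v,d,X,ox,oy,z=field(name)
    m=(z>.268)&(z<.280)&(d>0)&(np.hypot(X[...,0]-HG[0],X[...,1]-HG[1])<.24)
    if box: m&=(u>box[0])&(u<box[2])&(v>box[1])&(v<box[3])
    Q=X[m][:,:2].astype(np.float32);f=cv2.fitLine(Q,cv2.DIST_HUBER,0,.01,.01).ravel()
    dr=f[:2];q=f[2:]-HG
    if dr@q<0: dr=-dr
    print('door pts',m.sum(),'angle',np.degrees(np.arctan2(YD[0]*dr[1]-YD[1]*dr[0],YD@dr)),'perp dist of hinge',abs(q[0]*dr[1]-q[1]*dr[0]),'far end',np.linalg.norm(Q-HG,axis=1).max())
E
python3 - <<'E'
from h import *
doorang('wrist16',(0,60,540,240));doorang('wrist17',(0,60,520,240))
E
```

```text
door pts 27648 angle 46.04740591565731 perp dist of hinge 0.0035291446994438064 far end 0.21068038526089528
door pts 29285 angle 63.75810649082803 perp dist of hinge 0.0069433498688782624 far end 0.20417952442400114
```

The door is at 63.8 degrees. I'll go on without further roll and watch the force.

Emit:
{"method": "move_arm", "body": {"series": [[-0.005,0.004,0,0],[-0.009,0.009,0,0],[-0.014,0.014,0,-0.02],[-0.018,0.019,0.001,-0.04],[-0.022,0.024,0.002,-0.06]]}}

```text
time: 37.15
ee_pos: [0.6759, 0.1176, 0.1866]
eef_rot: [0.383, 0.882, 0.264, -0.079]
ft_force: [-17.3, -22.0, 11.4]
width: 0.0374
```

Run:
```python
from h import *
s=read_state();print(s['width'],s['time'],np.round(s['ft_force'],1),np.round(s['torque'],2))
shot('wrist','wrist18');doorang('wrist18',(0,40,520,240))
```

```text
0.037388416579939014 37.15 [-17.3 -22.   11.4] [-3.21  4.49  3.88]
door pts 29812 angle 71.56721595368768 perp dist of hinge 0.0022431295641686527 far end 0.19480883425973347
```

View pics/wrist18.png

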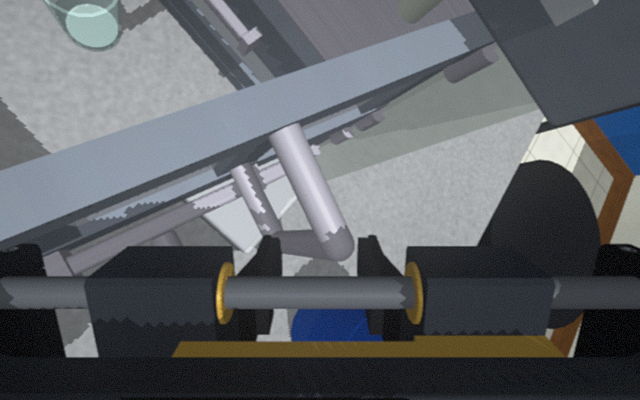

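The door is at 71.6 degrees, but the lowered side of the gripper body is pressing on the door and working against the pull. I'll release and retreat, then measure freely.

Emit:
{"method": "move_arm", "body": {"series": [[0.005,-0.003,-0.004,0.02],[0.005,-0.003,-0.004,0.02],[0.005,-0.003,-0.004,0.02],[0.005,-0.003,-0.004,0.02]], "claw": 0.3}}

```text
time: 37.6
ee_pos: [0.6728, 0.1234, 0.1923]
eef_rot: [0.39, 0.878, 0.267, -0.08]
ft_force: [-0.8, 0.3, -0.7]
width: 0.0555
```

Run:
```python
from h import *
s=read_state();print(s['width'],s['time'],np.round(s['ft_force'],1),np.round(s['torque'],2))
shot('wrist','wrist19');doorang('wrist19',(0,40,520,240))
```

```text
0.055463709259231886 37.6 [-0.8  0.3 -0.7] [-0.75  0.04 -0.02]
door pts 28390 angle 70.21086211489973 perp dist of hinge 0.00613972823449941 far end 0.19268201652396114
```

View pics/wrist19.png

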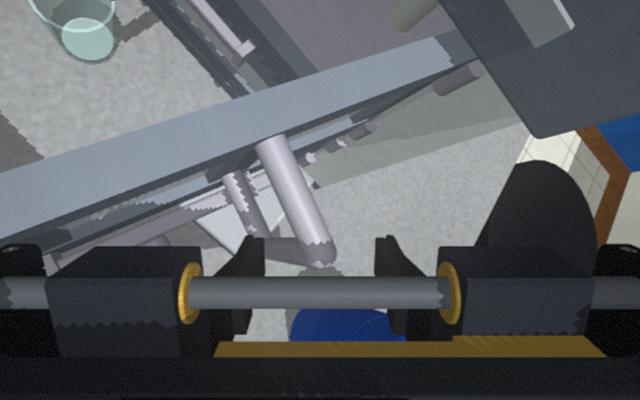

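Emit:
{"method": "move_arm", "body": {"series": [[0,0,-0.01,0],[0,0,-0.018,0],[0,0,-0.018,0],[0,0,-0.018,0],[0,0,-0.018,0],[0,0,-0.018,0],[0,0,-0.018,0],[0,0,-0.018,0]], "claw": -1, "newtons": 8}}

```text
time: 38.45
ee_pos: [0.6715, 0.1067, 0.205]
eef_rot: [0.393, 0.877, 0.264, -0.079]
ft_force: [0.4, -14.8, -2.6]
width: 0.004
```

Emit:
{"method": "move_arm", "body": {"series": [[-0.005,0.004,0,0],[-0.009,0.009,0,0],[-0.014,0.014,0,0]]}}

```text
time: 38.75
ee_pos: [0.6915, 0.1121, 0.2081]
eef_rot: [0.39, 0.878, 0.267, -0.08]
ft_force: [0.3, 0.7, -0.1]
width: 0.0003
```

Run:
```python
from h import *
s=read_state();print(s['width'],s['time'],np.round(s['ft_force'],1),np.round(s['torque'],2))
shot('wrist','wrist20');doorang('wrist20',(0,40,520,240))
```

```text
0.0003167771364176976 38.75 [ 0.3  0.7 -0.1] [-0.62  0.06  0.01]
door pts 22605 angle 72.22752364697094 perp dist of hinge 0.002121642816223873 far end 0.19744263689616248
```

View pics/wrist20.png

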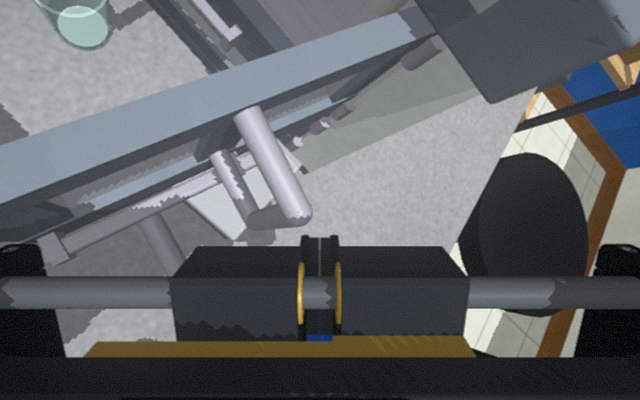

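The fingers are free of the bar and the door is at about 71 degrees. For margin, I'll go up and over, and push it farther from the inside near its edge, level and with closed fingers.

Emit:
{"method": "move_arm", "body": {"series": [[0,0,-0.04,0],[0,0,-0.08,0],[0,0,-0.12,0.05],[0,0,-0.12,0.2],[0,0,-0.12,0.35],[0,0,-0.12,0.5],[0,0,-0.12,0.65],[0,0,-0.12,0.75],[0,0,-0.12,0.75]]}}

```text
time: 39.7
ee_pos: [0.6831, 0.0485, 0.3094]
eef_rot: [0.685, 0.674, 0.219, -0.173]
ft_force: [1.0, -0.6, -0.4]
width: 0.0002
```

Run:
```python
from h import *
s=read_state();print(s['width'],s['time'],np.round(s['ee_pos'],3),np.round(s['joint_positions'],2));need()
shot('top','top21');shot('wrist','wrist21');doorang('wrist21')
R=Ro.from_quat(s['eef_rot']).as_matrix()
a=np.radians(71)
c=rel(a,.015,.185);n=XD*np.cos(a)+np.array([-XD[1],XD[0]])*np.sin(a);print('contact',c,'inside normal',n)
st=c+n*.055; print(st)
tip=np.r_[st,.245];plan(tip+.037*R[:,2]+[0,0,.09]);plan(tip+.037*R[:,2])
```

```text
0.00016590767990231714 39.7 [0.683 0.049 0.309] [-0.15  0.45  0.47  1.23 -0.75  1.61  0.28]
roll to jaws||-yd 0.1013 tilt 32.38 z az 82.8
door pts 10169 angle 3.6369724920180873 perp dist of hinge 0.11960817655658922 far end 0.22404651713516
contact [0.56905661 0.05755087] inside normal [-0.90151537  0.43278335]
[0.51947327 0.08135395]
tcp [0.6831 0.0483 0.3095] yaw -1.69 tilt 32.37 shift [0.0428, -0.1627, 0.022] roll None n 3.4
tcp [0.6831 0.0483 0.3095] yaw -1.69 tilt 32.37 shift [-0.005, -0.1682, 0.098] roll None n 3.9
```

View pics/wrist21.png

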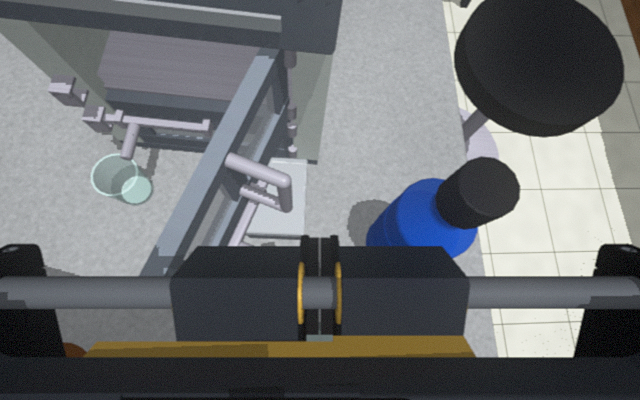

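View pics/top21.png

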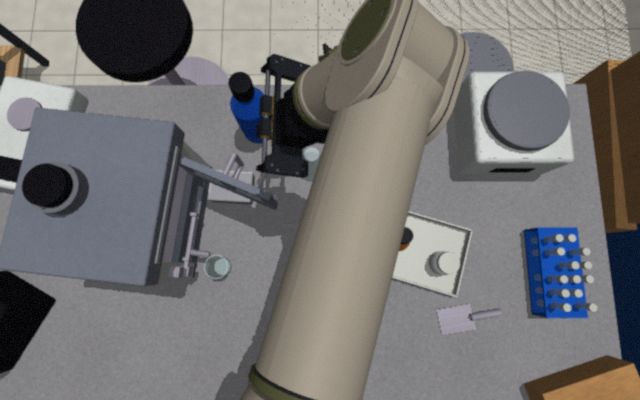

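Run:
```python
from h import *
T=load('top21');
a=onz(T,183,163,.275);
doorang('top21',(185,160,262,200))
doorang('wrist21',(140,50,275,245))
```

```text
door pts 704 angle 72.7432711418869 perp dist of hinge 0.0040922511027755015 far end 0.20281715183053006
door pts 5757 angle 73.58634234419519 perp dist of hinge 0.0053417197342260775 far end 0.19182826426014343
```

Two views agree on about 73 degrees, so no inside push is needed. I'll retreat farther and check that the bolt is still drawn.

Emit:
{"method": "move_arm", "body": {"series": [[0,0,-0.04,0],[0,0,-0.08,0],[0,0.02,-0.12,0],[0,0.04,-0.12,0],[0,0.04,-0.12,0]]}}

```text
time: 40.3
ee_pos: [0.7164, -0.0179, 0.4123]
eef_rot: [0.684, 0.675, 0.219, -0.172]
ft_force: [0.0, 0.2, -1.4]
width: 0.0006
```

Run:
```python
from h import *
s=read_state();print(s['time'],np.round(s['ee_pos'],3),np.round(s['joint_positions'],2))
for n in('wrist','top','scene'): shot(n,n+'22')
doorang('top22',(185,160,255,200))
```

```text
40.3 [ 0.716 -0.018  0.412] [ 0.02  0.6   0.49  0.8  -0.85  1.89  0.2 ]
door pts 639 angle 74.70039323816847 perp dist of hinge 0.008495369408987104 far end 0.1883218848710185
```

View pics/wrist22.png

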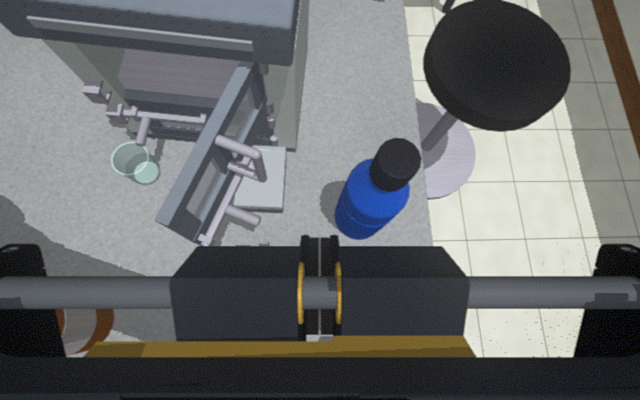

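View pics/scene22.png

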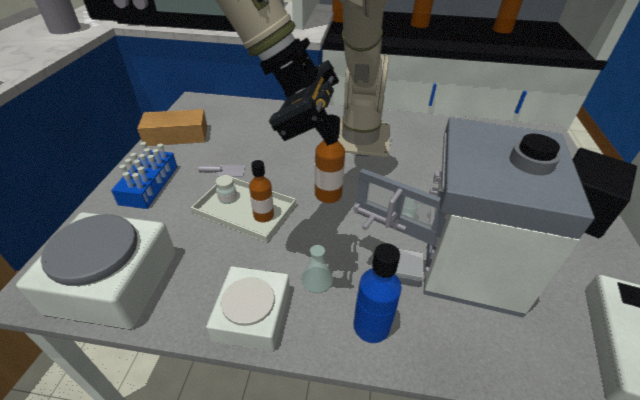

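Run:
```python
from h import *
doorang('wrist22',(150,60,262,240))
u,v,d,X,ox,oy,z=field('wrist22')
q=X[...,:2]-HG
for a in (72,73,74,75):
    t=np.radians(a);rot=lambda w:np.array([np.cos(t)*w[0]-np.sin(t)*w[1],np.sin(t)*w[0]+np.cos(t)*w[1]])
    xd,yd=rot(XD),rot(YD);dx=q@xd;dy=q@yd
    k=(u>215)&(u<268)&(v>195)&(v<235)&(z>.163)&(z<.178)&(dx<-.025)&(dx>-.07)
    b=(u>215)&(u<270)&(v>130)&(v<185)&(z>.2)&(z<.28)&(dx<-.035)&(dx>-.07)
    print(a,'knob',k.sum(),np.round(np.percentile(dx[k],[2,50]),4),np.round(np.percentile(dy[k],[2,50,98]),4),'bar',b.sum(),np.round(np.percentile(dx[b],[2,50]),4),np.round(np.percentile(dy[b],[2,50,98]),4))
S=load('scene22')
for n,(x,y) in dict(cap=(258,167),jar=(225,183),flask=(318,250),box=(410,262),beaker=(408,203)).items(): print(n,np.round(dpt(S,x,y),3))
# lower knob / door
l=(z>.1)&(z<.118)&(ox<-.005)&(ox>-.04)&(oy>.05)&(oy<.12)&(d>0);print('low knob oy',l.sum(),np.round(np.percentile(oy[l],[2,50,98]),4),'ox',np.round(np.percentile(ox[l],[1,50,99]),4))
# box and beaker from wrist22 vs wrist8
for n in ('wrist8','wrist22'):
    u,v,d,X,ox,oy,z=field(n)
    m=(z>.044)&(z<.054)&(d>0)&(X[...,0]>.55)&(X[...,0]<.72)&(X[...,1]>.08)&(X[...,1]<.2);Q=X[m];print(n,'box',m.sum(),np.round(Q.min(0),3),np.round(Q.max(0),3))
```

```text
door pts 3500 angle 73.98696004865711 perp dist of hinge 0.0055177947900254265 far end 0.2196208453403338
72 knob 332 [-0.0648 -0.0455] [0.1569 0.1642 0.1699] bar 410 [-0.0545 -0.0497] [0.1087 0.1161 0.1191]
73 knob 309 [-0.0619 -0.0442] [0.1578 0.1648 0.1705] bar 390 [-0.0525 -0.048 ] [0.1097 0.117  0.1199]
74 knob 285 [-0.0591 -0.0429] [0.1585 0.1655 0.1713] bar 368 [-0.0505 -0.0463] [0.1104 0.1179 0.1207]
75 knob 261 [-0.0563 -0.0414] [0.1591 0.1663 0.1721] bar 347 [-0.0486 -0.0446] [0.1113 0.1188 0.1214]
cap [ 0.513 -0.256  0.201]
jar [ 0.456 -0.388  0.079]
flask [ 0.703 -0.06   0.118]
box [0.642 0.175 0.045]
beaker [0.623 0.137 0.231]
low knob oy 198 [0.0799 0.0842 0.0919] ox [-0.0347 -0.021  -0.0054]
wrist8 box 3716 [0.6   0.128 0.044] [0.684 0.2   0.051]
wrist22 box 1978 [0.599 0.093 0.044] [0.686 0.2   0.052]
```

Run:
```python
import cv2,numpy as np
a=cv2.imread('pics/wrist22.png')[60:245,70:310];b=cv2.imread('pics/top22.png')
a=cv2.resize(a,None,fx=1.9,fy=1.9);b=b[140:290,120:320];b=cv2.resize(b,None,fx=1.6,fy=1.6)
h=np.zeros((max(a.shape[0],b.shape[0]),a.shape[1]+b.shape[1],3),np.uint8);h[:a.shape[0],:a.shape[1]]=a;h[:b.shape[0],a.shape[1]:]=b;cv2.imwrite('pics/crop22.png',h)
```

```text
(no output)
```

View pics/crop22.png

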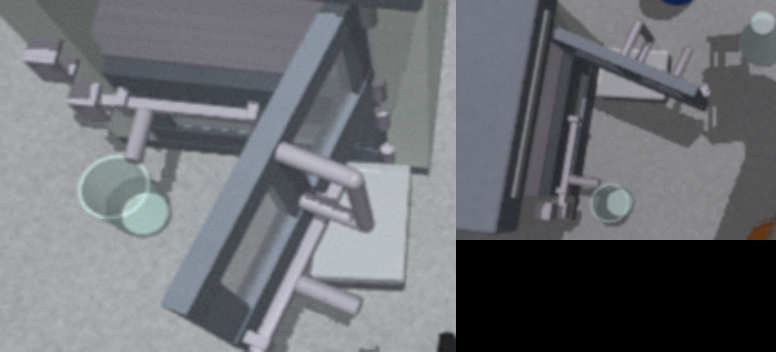

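Final checks:
- **Door:** it measures 73–74 degrees.
- **Upper knob:** it is 25 mm from where it started and 30 mm from the line of the thrown one, held at its stop.
- **Lower door:** it is shut and its knob is where it was.
- **Beaker:** it is at top (217,267), as at the start.
- **Box, jar, flask and bottle:** all are in place.

The robot touches nothing, so I'm handing in.

Run:
```python
from h import *
print(r.close_job())
```

```text
the job is handed in; nothing more can be done
None
```

I did all three steps in order and handed the job in at about 40 s. No verdict was reported, so what follows rests on my own last measurements.

**What I did**
- **Bottle:** I took the smaller brown bottle by its cap and set it upright in the free end of the tray. The first grasp missed, because the fingers really end about 37 mm short of the reported TCP; I measured that in the wrist views and corrected for it.
- **Lean:** The move rows carry no tilt, so I pushed the arm against its reach limit until the tool leaned. It ended at about 32 degrees and kept that lean.
- **Bolt and door:** I gripped the upper knob and drew the bolt, then pushed it against its stop with a finger. I then swung the door open by its bar.

**Last checks**
- **Door:** 73–74 degrees in the clearest views. The fits ran from 70 to 75 degrees, and it was left at rest.
- **Bolt:** About 25 mm from where the knob started, and about 30 mm from the line of the lower, thrown knob. These two disagree, perhaps because the upper knob was not quite fully thrown at the start. It did not move further under 25 N, but the gripper body was then close to the bar.
- **Bottle:** Cap top at 0.20, standing in the tray.
- **Lower door and bolt:** The lower door looks shut in the last views, and its knob is unmoved within a few mm.
- **Other things:** The jar, box, beaker and flask are within a few mm of where they were.

**What did not go smoothly**
- The gripper's body touched the bar while I drew the bolt (about 24 N).
- The wrist force reached about 30 N near the end of the swing, most likely from the body pressing on the door.
- A second grip on the bar slipped off; the door did not move back.

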